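Hook the contact-bar spring on a burn-in rack with a spring puller

ROBOT

A 6-joint arm with a two-finger parallel gripper is mounted at the origin on the work surface. World frame = base frame: x ahead of the robot, y to its left, z up, the work surface at z = 0. Lengths are in m, angles in rad, forces in N, time in s.
With the tool pointing down it reaches from about 0.35 to 0.85 m from the base axis. Payload 8.1 kg.
Tool frame: the origin (TCP) lies at the very end of the fingers, on their centre line; the grasp point (between the pads) lies 19 mm behind it; z points along the fingers, y is the line along which they close (so a half turn about z gives the same grasp; the last joint's range is limited). The gripper opens to 85 mm and grips with 20 to 120 N. Pads are 22 mm wide; open, the fingers measure 114 mm over their backs; the gripper's body (76 mm by 85 mm) begins 54 mm behind the grasp point. The pads swing forward as they close: fully open they stand 13 mm farther back than shut.
Start: joints at [1.21, 0.13, 1.488, -0, 1.523, -0.085], TCP at [0.163, 0.577, 0.231] pointing down, gripper open.
Joint ranges: [-2.96, 2.96], [-0.89, 2.26], [0.02, 2.5], [-1.34, 4.48], [0, 2.73], [-2.66, 2.66]. Speed limits (rad/s): [2.39, 2.39, 2.79, 3.14, 3.14, 3.14].

INTERFACE

Orientations are given as a 3x3 rotation matrix whose columns are the frame's x, y, z axes.
In Python, from workcell import ctrl gives the robot as it stands.
- The arm moves only by the tool send_rows, never from a script. Its argument "commands" is a list of rows, each a list of 7 numbers: the opening, from 0 (shut) to 1 (fully open), then the shift along the tool's x, y, z in cm, then the turn, a rotation vector about the tool's x, y, z in rad. A call has 1 to 20 rows; each row shifts and turns the commanded pose from where the row before left it, along the tool's axes as they then stand; what a row does not reach is not made up. A row lasts 1/12 s, in which the tool goes at most 41.7 mm and 7.16 degrees, less where a joint would pass 70% of its speed; a pose out of reach is approached as far as the arm can. A call is refused whole if a number of a shift passes 4.17 or a number of a turn 0.125, either way. A call with a gripper value outside its range is refused whole. The fingers move at their own pace and stop on an object; "squeeze" is the grip in N (left out, the last holds). Time passes only in rows, so rows that do not move let the fingers close. It gives the time, the measured TCP pose, the force, the opening and the grip force at its end, in the units of the state.
- ctrl.sense(): the state, without advancing time (a new reading comes with each control period).
- ctrl.grab_frame(name): name is "scene" or "top" or "wrist"; returns the picture (400x640x3 uint8, red, green, blue); there is no depth.
- ctrl.camera_params(name): a dict with "intrinsics" (3x3 intrinsics, pixels), "T" (4x4, takes a point from camera to world coordinates); the wrist camera has in their place "hand_eye" (4x4, takes a point from camera to tool coordinates, whose origin is the TCP and whose axes are the flange's). Camera axes: x right, y up, looking along -z (the intrinsics and any distortion apply to the point x, -y, -z); pixel columns grow to the right and rows downward; lengths in m; the calibration is good to about 2 mm. A picture is of the moment at which its call begins: read the wrist's pose just before it. camera_params takes no time and is no camera call.
- ctrl.job_done(): hands the job in; it is judged then, once.
The state is a dict: "t": time; "qpos": joint angles; "qvel": joint speeds; "tau": joint torques, N m; "position": TCP position; "ee_rot": TCP orientation; "wrist_force": force on the tool from outside, world axes, zero at the start; "moment": the same for the moment, N m; "gripper_width": opening from 0.0 (shut) to 1.0 (fully open); "grasp_force": force on a finger pad.
Only numpy, scipy, OpenCV 4.12 (cv2) and the standard library are available. Lean on these libraries where they do the work, as an engineer would, in place of code of your own. Each camera call takes 0.05 s, during which the arm holds its last target. There are 200 camera calls.

TASK

Draw the spring puller out of its slanted holder and, with its hook, stretch the rack's loose tension spring until the seat loop at its hook end drops over the plain round anchor post on the rack's board (not the square-headed stud), low enough to stay there by itself when the puller is unhooked. Then stand the puller back in its holder, fully home. Move the spring only with the puller, never with the gripper, do not let it snap back, and leave everything else on the bench where it is.

Things in the scene. Friction and masses are not known exactly. Their poses are not given: they have to be found in the camera images.
- rack: Burn-in rack, fixed. Origin on the table; x = direction in which the spring is pulled, z up. Wooden board x -190..165, y +-110 mm, its top 18 mm above the table. End panel at x -190..-178 mm and two 10 mm rods at x -100, y +-66 mm carry an upper deck.
- deck_edge (a point): Middle of the front edge of the rack's upper deck, at its underside: rack x 65 mm, 177 mm above the table; axes as the rack. Deck 10 mm thick, y +-75 mm: clear acrylic back to rack x -12 mm, then grey with five tubes on it up to 215 mm above the table. It overhangs the slack spring and its pull loop, so the puller must come in slanting, handle leaning towards rack +x.
- spring_root (a point): Point on the fixed upright pin (rack x -150, y 0) about which the spring turns, 60 mm above the table; axes as the rack.
- spring_end (a point): Spring's end fitting, 5 mm steel wire, flat in its own xy plane, x away from the spring along its axis. Origin: centre of the seat loop, 140 mm from spring_root when slack. Seat loop (goes over the post): 22 mm inside, pointed at its outer end. In front of it, in one piece, the pull loop (for the puller): inside x 17.5..47.5 mm, 21 mm wide.
- spring_seat (a point): Point of the seat loop where the middle of the post sits when the loop hangs on it: x 5.4 mm on the end fitting, on the wire's mid-plane; axes as the end fitting. The post may enter with its middle between -10 and 0 mm from this point along x.
- spring_pull (a point): Middle of the outer cross wire of the pull loop, x 50 mm on the end fitting, on the wire's centre line; axes as the end fitting. The puller catches this wire from inside the loop.
- spring_lift: The tension spring as a whole, coils 27 mm across. Origin at spring_root, x along the spring. It swings freely on its root, can be lifted up to 0.6 rad and sinks back level, 60 mm above the table. Pulls with 2 N when slack and 40 N/m more as it stretches (about 5.5 N on the post).
- spring_swing (a joint): Sideways angle of the spring, rad, 0 along rack x, positive towards rack +y.
- spring_hook (a joint): Stretch of the spring, m, 0 when slack, grows as it is pulled out, at most 0.13.
- anchor: Anchor post, fixed upright on the rack's board: plain round steel, 12 mm diameter, domed top, 63 mm high. Origin: centre of its foot, 18 mm above the table. It stands 22 to 36 mm to one side of the rack's x axis, 225 to 240 mm ahead of spring_root; the stud is on the other side, and the sides may be swapped. Stretch needed: 80 to 100 mm, with the loop lifted some 25 mm to clear the top.
- anchor_top (a point): Top of the anchor post, 63 mm above its foot, 81 mm above the table; z up.
- stud: Stop stud, fixed: 16 mm square steel with a 26 mm square head, 57 mm high, beside the anchor post. Origin: centre of its foot on the board. Too big for the seat loop.
- puller: Spring puller, loose, 0.16 kg. Origin on its axis under the guard; z up the handle; x to the hook's toe. Black handle 24 (x) x 20 (y) mm, z 4..64, grip at z 34. Guard 46 x 44 x 4 mm, x -24..22; under it a collar x -4.5..17.5, y +-8, 10 deep. Below, a 6 mm round shank to z -75, then a J of the same rod: foot to x 13, toe back up to z -68 (centre lines). In the holder it leans 33 deg to its +x.
- puller_crook (a point): Middle of the J where the wire lies (7 mm gap between shank and toe): x 6.5, z -69.5 mm on the puller; axes as the puller.
- holder: Fixed grey holder, base plate 150 x 85 x 12 mm (x -45..105 mm), with a slanted sleeve 46 x 36 mm outside, 38 x 28 mm inside, 86 mm deep, leaning 33 degrees (0.576 rad) from upright towards holder +x. Origin on the table. The puller hangs in it with its x to the lean side, its guard on the sleeve's rim.
- holder_mouth (a point): Centre of the sleeve's mouth: x 49.0, z 105.5 mm on the holder (axes as the holder, not slanted). The puller's origin lies within 8 mm of it when fully home.
- module_a: Aluminium laser module standing upright, 27 mm dia, 100 mm high, origin at its foot. Bystander.
- module_b: Aluminium laser module standing upright on the rack's board, 27 mm dia, 85 mm high, origin at its foot. Bystander.
- timer: White bench timer, 75 mm wide, 94 mm high, origin at its foot. Bystander.
- tape: Roll of card tape lying flat, 90 mm dia, 24 mm high. Bystander.
- driver: Screwdriver lying on the table. Bystander.
- meter: Grey hand meter lying flat, 150 x 75 x 42 mm. Bystander.
- cleaner: Spray can standing, 52 mm dia, 150 mm high. Bystander.

How it is judged:
By the outcome, as a careful person would: the job done as asked, in the order asked, and still so for the second after the job is handed in, with the robot touching nothing.
It also fails if it takes over 54 s, if anything falls off the work surface, if the arm or the gripper's body presses on something with over 40 N, if the wrist force passes 120 N, or if a joint passes its speed limit or range.

## Working session

There is one attempt and no reset: what is moved stays moved. The work goes in short steps, Python scripts to look and compute and a tool call to move; the robot and the scene stay as the last step left them, time stands still between calls to the robot, and variables do not carry over. Pictures are saved under pics/ and viewed, at most 10 in all, crops included, and the job is handed in when it is done.

Besides the shell and the picture viewer there is one more tool, called after "Request:" as name([rows], argument=value, ...), one row to a line, values as JSON. send_rows: Moves the arm, as the interface text tells. Its arguments: {"type":"object","properties":{"commands":{"type":"array","items":{"type":"array","items":{"type":"number"}}},"squeeze":{"type":"number"}},"required":["commands"]}

```bash
ls; mkdir -p pics; python3 - <<'E'
from workcell import ctrl
import cv2,numpy as np
s=ctrl.sense();print(s)
for n in("scene","top","wrist"):
    im=ctrl.grab_frame(n);cv2.imwrite(f"pics/{n}0.png",im[:,:,::-1]);p=ctrl.camera_params(n);print(n,p)
E
```

```text
pics
{'t': 0.0, 'qpos': array([ 1.20959702e+00,  1.31186653e-01,  1.48928501e+00, -1.83637579e-05,
        1.52300552e+00, -8.53946918e-02]), 'qvel': array([ 4.40689230e-04, -7.28611270e-05, -6.02010578e-04,  5.47136290e-04,
       -3.78023322e-04,  9.71222902e-04]), 'tau': array([ 2.19415895e-03, -5.69411480e+01, -5.00542903e+01, -1.52312591e-04,
        1.52702577e-02, -4.06930553e-06]), 'position': array([0.1631772 , 0.57680631, 0.23022607]), 'ee_rot': array([[-9.62206592e-01,  2.72319763e-01, -6.48827080e-04],
       [ 2.72320499e-01,  9.62204976e-01, -1.76941084e-03],
       [ 1.42459105e-04, -1.87922769e-03, -9.99998224e-01]]), 'wrist_force': array([ 0.32386616,  0.30063445, -0.21089249]), 'moment': array([0.02742884, 0.0873826 , 0.05705686]), 'grasp_force': 0.0, 'gripper_width': 1.0001884445059415}
scene {'intrinsics': array([[385.19571182,   0.        , 321.05443037],
       [  0.        , 385.19571182, 199.26174904],
       [  0.        ,   0.        ,   1.        ]]), 'T': array([[ 0.73503181, -0.42575632,  0.52769289,  1.06669071],
       [ 0.67799162,  0.45296055, -0.5789
[... 398 characters left out ...]
77155, -0.01848923,  0.01072342, -0.01466223],
       [ 0.00996958,  0.04039268,  0.99913414,  1.51290356],
       [ 0.        ,  0.        ,  0.        ,  1.        ]])}
wrist {'intrinsics': array([[312.93764977,   0.        , 314.66225186],
       [  0.        , 312.93764977, 197.70201169],
       [  0.        ,   0.        ,   1.        ]]), 'hand_eye': array([[-8.87744990e-04,  9.51680710e-01,  3.07087998e-01,
         7.96571645e-02],
       [ 9.99999376e-01,  6.36373716e-04,  9.18693819e-04,
         2.97700902e-04],
       [ 6.78880456e-04,  3.07088622e-01, -9.51680680e-01,
        -1.43152789e-01],
       [ 0.00000000e+00,  0.00000000e+00,  0.00000000e+00,
         1.00000000e+00]])}
```

View pics/scene0.png

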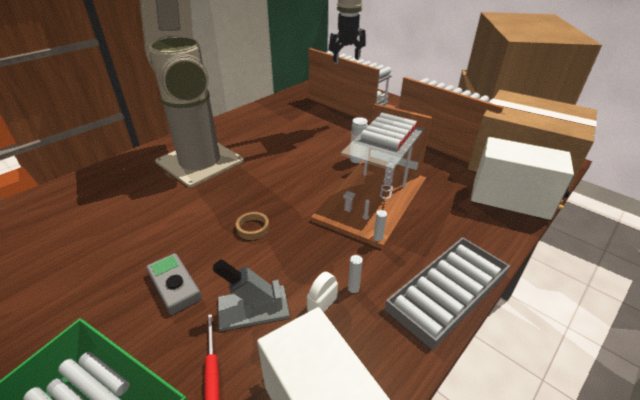

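View pics/top0.png

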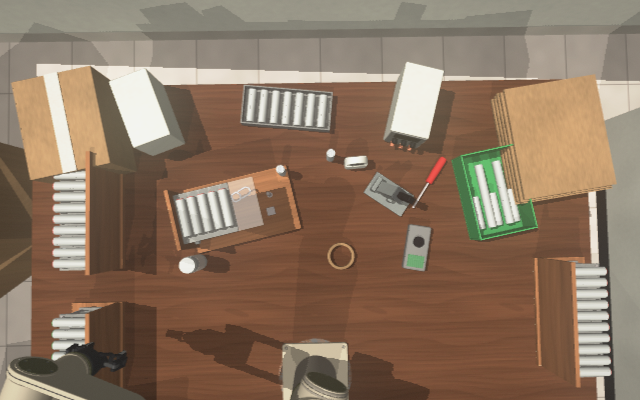

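The scene shows the rack near (370,190) with its open end facing the camera, and the holder with its black-handled puller near (250,300). In the top view the rack is at about (235,210), pulling towards image right, the holder is at (390,193), and the handle leans right. I'll zoom in on both.

```bash
python3 - <<'E'
import cv2,numpy as np
t=cv2.imread("pics/top0.png");s=cv2.imread("pics/scene0.png")
a=cv2.resize(t[150:260,160:310],None,fx=5,fy=5,interpolation=cv2.INTER_CUBIC)
cv2.imwrite("pics/c1.png",a)
b=cv2.resize(t[165:225,355:425],None,fx=5,fy=5,interpolation=cv2.INTER_CUBIC)
c=cv2.resize(s[250:340,205:295],(300,300),interpolation=cv2.INTER_CUBIC)
d=cv2.resize(s[150:250,305:435],(390,300),interpolation=cv2.INTER_CUBIC)
o=np.zeros((600,760,3),np.uint8);o[:300,:350]=b;o[300:600,:300]=c;o[300:600,310:700]=d
cv2.imwrite("pics/c2.png",o)
E
```

```text
(no output)
```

View pics/c1.png

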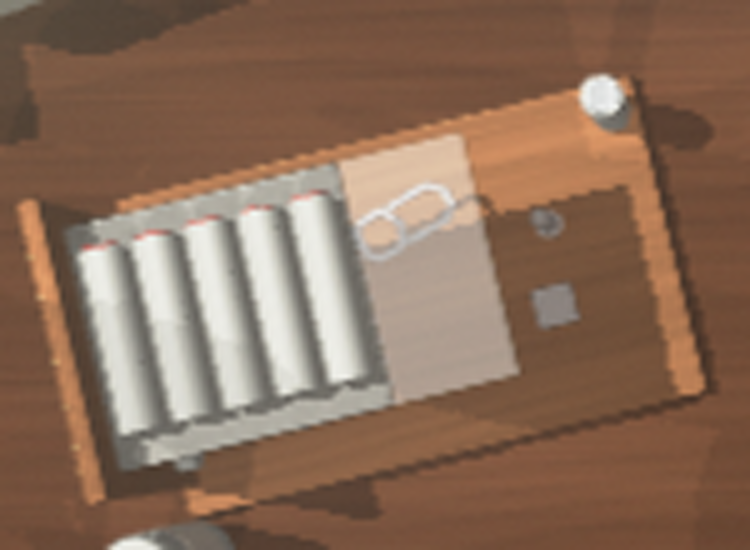

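View pics/c2.png

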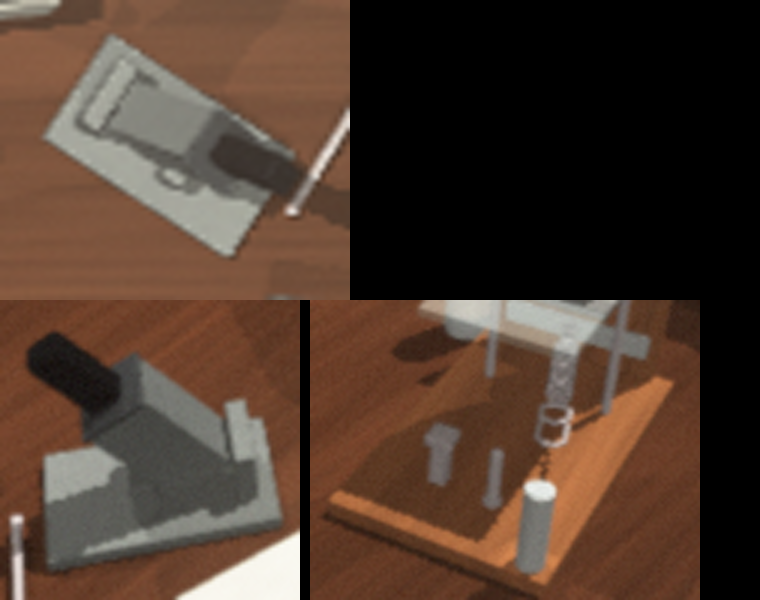

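The top crop shows the round post at crop (547,222), which is on the image-upper side, and the square stud at (555,305). The seat loop is at (383,237), and the pull loop ends near (450,195). The holder's base corners are at (112,35), (45,135) and (232,258) in its crop, and the handle tip is around (290,170).

```bash
cat > h.py <<'E'
import numpy as np,cv2,json
from workcell import ctrl
def cam(n,s=None):
    p=ctrl.camera_params(n)
    if n=="wrist":
        s=s or ctrl.sense();T=np.eye(4);T[:3,:3]=s["ee_rot"];T[:3,3]=s["position"];return p["intrinsics"],T@p["hand_eye"]
    return p["intrinsics"],p["T"]
def ray(n,px,s=None):
    K,T=cam(n,s);d=np.linalg.inv(K)@[px[0],px[1],1];d=T[:3,:3]@[d[0],-d[1],-d[2]];return T[:3,3],d/np.linalg.norm(d)
def plane(n,px,z,s=None):
    o,d=ray(n,px,s);return o+d*(z-o[2])/d[2]
def tri(r):
    A=sum(np.eye(3)-np.outer(d,d) for o,d in r);b=sum((np.eye(3)-np.outer(d,d))@o for o,d in r)
    p=np.linalg.solve(A,b);return p,[np.linalg.norm(np.cross(p-o,d)) for o,d in r]
def proj(n,P,s=None):
    K,T=cam(n,s);c=np.linalg.inv(T)@np.append(P,1);u=K@[c[0],-c[1],-c[2]];return u[:2]/u[2]
E
python3 - <<'E'
from h import *
np.set_printoptions(precision=4,suppress=True)
T=lambda x,y:(160+x/5-.4,150+y/5-.4)
S=lambda x,y:(305+(x-310)/3-.33,150+(y-300)/3-.33)
c={k:plane("top",T(*p),z)[:2] for k,p,z in [("fpy",(632,80),.018),("fmy",(703,395),.018),("lpy",(118,203),.018),("post",(545,219),.081),("stud",(555,303),.075),("seat",(383,237),.06),("pullout",(450,197),.06),("d+y",(462,136),.187),("d-y",(518,373),.187),("pantop1",(22,203),.19),("pantop2",(95,500),.19),("edge",(205,512),.018)]}
for k,v in c.items():print(k,v)
f=c["fmy"]-c["fpy"];print(np.linalg.norm(f),np.arctan2(f[1],f[0]));l=c["fpy"]-c["lpy"];print(np.arctan2(l[1],l[0]))
print("post tri",tri([ray("top",T(545,219)),ray("scene",S(496,453))]))
print("pull",tri([ray("top",T(450,195)),ray("scene",S(552,443))]))
H=lambda x,y:(355+x/5-.4,165+y/5-.4)
G=lambda x,y:(205+x/3.333-.35,250+(y-300)/3.333-.35)
h=[plane("top",H(*p),.012) for p in((112,35),(45,135),(232,258))]
print("holder",h,np.linalg.norm(h[1]-h[0]),np.linalg.norm(h[2]-h[1]))
print([plane("scene",G(*p),.012) for p in((283,522),(46,570),(44,457))])
E
```

```text
fpy [0.7043 0.0852]
fmy [0.4907 0.0409]
lpy [0.6272 0.4321]
post [0.6062 0.1386]
stud [0.5521 0.1335]
seat [0.598  0.2468]
pullout [0.6234 0.2027]
d+y [0.6486 0.1761]
d-y [0.5062 0.1446]
pantop1 [0.6128 0.4376]
pantop2 [0.4357 0.3954]
edge [0.4188 0.3753]
0.21813606579425426 -2.9368902219333983
-1.3520715731543103
post tri (array([0.6072, 0.1396, 0.0762]), [np.float64(0.0007985274322271209), np.float64(0.0007985274322271846)])
pull (array([0.6255, 0.2032, 0.0611]), [np.float64(0.0010666852320599426), np.float64(0.0010666852320599235)])
holder [array([ 0.6792, -0.223 ,  0.012 ]), array([ 0.6119, -0.1759,  0.012 ]), array([ 0.5261, -0.3007,  0.012 ])] 0.08214573133073877 0.1514713497800918
[array([ 0.685 , -0.2258,  0.012 ]), array([ 0.6019, -0.3511,  0.012 ]), array([ 0.5293, -0.3009,  0.012 ])]
```

```bash
cat >> h.py <<'E'
from scipy.spatial.transform import Rotation as Ro
np.set_printoptions(precision=4,suppress=True)
L=0.5760
def pR(yaw,lean=L):   # puller axes for a heading and lean
    e=np.array([np.cos(yaw),np.sin(yaw),0]);z=np.array([0,0,1.])
    zp=np.sin(lean)*e+np.cos(lean)*z;xp=np.cos(lean)*e-np.sin(lean)*z
    return np.c_[xp,np.cross(zp,xp),zp]
def tool(P): return np.c_[P[:,1],P[:,0],-P[:,2]]
def go(p,R,s=None):   # turn first (pure), then shift in the turned axes, cm
    s=s or ctrl.sense();rv=Ro.from_matrix(s["ee_rot"].T@R).as_rotvec()
    print("rotvec",rv,"|",np.linalg.norm(rv),"rows@.12:",np.ceil(np.linalg.norm(rv)/.12))
    d=p-s["position"];print("shift cm (new axes)",R.T@d*100,"(old axes)",s["ee_rot"].T@d*100,"len",np.linalg.norm(d)*100)
E
python3 - <<'E'
from h import *
P=pR(-2.165);R=tool(P);m=np.array([.5963,-.2788,.1055])
pre=m+.12*P[:,2];print(pre);s=ctrl.sense();s["position"]=s["position"]+[0,0,.12]
go(pre,R,s)
E
```

```text
[ 0.5597 -0.333   0.2061]
rotvec [ 0.1291 -0.8068 -2.7162] | 2.836416236309402 rows@.12: 24.0
shift cm (new axes) [ 83.7928  52.4737 -16.8702] (old axes) [-62.9329 -76.7301  14.5348] len 100.29620168182714
```

Request:
send_rows([
  [1,0,0,-4,0,0,0],
  [1,0,0,-4,0,0,0],
  [1,0,0,-4,0,0,0],
  [1,-3.04,-1.97,0,0,0,0],
  [1,-3.04,-1.97,0,0,0,0],
  [1,-3.04,-1.97,0,0,0,0],
  [1,-3.04,-1.97,0,0,0,0],
  [1,-3.04,-1.97,0,0,0,0],
  [1,-3.04,-1.97,0,0,0,0],
  [1,-3.04,-1.97,0,0,0,0],
  [1,-3.04,-1.97,0,0,0,0],
  [1,-3.04,-1.97,0,0,0,0],
  [1,-3.04,-1.97,0,0,0,0],
  [1,-3.04,-1.97,0,0,0,0],
  [1,-3.04,-1.97,0,0,0,0],
])

```text
t: 1.4
position: [0.4508, 0.2489, 0.3511]
ee_rot: [[-0.962, 0.272, -0.0], [0.272, 0.962, -0.0], [0.0, -0.0, -1.0]]
wrist_force: [0.3, 1.0, 0.0]
gripper_width: 0.999
grasp_force: 0.0
```

Request:
send_rows([
  [1,-1.66,-3.32,0,0,0,0],
  [1,-1.66,-3.32,0,0,0,0],
  [1,-1.66,-3.32,0,0,0,0],
  [1,-1.66,-3.32,0,0,0,0],
  [1,-1.66,-3.32,0,0,0,0],
  [1,-1.66,-3.32,0,0,0,0],
  [1,-1.66,-3.32,0,0,0,0],
  [1,-1.66,-3.32,0,0,0,0],
  [1,-1.66,-3.32,0,0,0,0],
  [1,-1.66,-3.32,0,0,0,0],
  [1,-1.66,-3.32,0,0,0,0],
  [1,-1.66,-3.32,0,0,0,0],
  [1,-1.66,-3.32,0,0,0,0],
  [1,-1.66,-3.32,0,0,0,0],
  [1,-1.66,-3.32,0,0,0,0],
  [1,-1.66,-3.32,0,0,0,0],
])

```text
t: 2.73
position: [0.5608, -0.3347, 0.3508]
ee_rot: [[-0.962, 0.272, -0.0], [0.272, 0.962, 0.0], [0.001, 0.0, -1.0]]
wrist_force: [0.2, 0.8, 0.2]
gripper_width: 1.003
grasp_force: 0.0
```

```bash
python3 - <<'E'
from h import *
P=pR(-2.165);R=tool(P);m=np.array([.5963,-.2788,.1055])
pre=m+.12*P[:,2];s=ctrl.sense();print(s["position"],s["qpos"],s["wrist_force"])
go(pre,R,s)
E
```

```text
[ 0.5608 -0.3347  0.3508] [-0.6167  0.2632  1.1229  0.0001  1.7561 -1.9115] [0.187  0.7929 0.1883]
rotvec [ 0.13   -0.8046 -2.7171] | 2.8367332402555907 rows@.12: 24.0
shift cm (new axes) [-0.1897  7.8034 12.1767] (old axes) [ 0.144   0.1388 14.4624] len 14.463783455689768
```

Request:
send_rows([
  [1,0,0,0,0.0054,-0.0335,-0.1132],
  [1,0,0,0,0.0054,-0.0335,-0.1132],
  [1,0,0,0,0.0054,-0.0335,-0.1132],
  [1,0,0,0,0.0054,-0.0335,-0.1132],
  [1,0,0,0,0.0054,-0.0335,-0.1132],
  [1,0,0,0,0.0054,-0.0335,-0.1132],
  [1,0,0,0,0.0054,-0.0335,-0.1132],
  [1,0,0,0,0.0054,-0.0335,-0.1132],
  [1,0,0,0,0.0054,-0.0335,-0.1132],
  [1,0,0,0,0.0054,-0.0335,-0.1132],
  [1,0,0,0,0.0054,-0.0335,-0.1132],
  [1,0,0,0,0.0054,-0.0335,-0.1132],
  [1,0,0,0,0.0054,-0.0335,-0.1132],
  [1,0,0,0,0.0054,-0.0335,-0.1132],
  [1,0,0,0,0.0054,-0.0335,-0.1132],
  [1,0,0,0,0.0054,-0.0335,-0.1132],
  [1,0,0,0,0.0054,-0.0335,-0.1132],
  [1,0,0,0,0.0054,-0.0335,-0.1132],
  [1,0,0,0,0.0054,-0.0335,-0.1132],
  [1,0,0,0,0.0054,-0.0335,-0.1132],
])

```text
t: 4.4
position: [0.658, 0.0601, 0.3165]
ee_rot: [[-0.264, -0.858, 0.44], [-0.957, 0.176, -0.23], [0.12, -0.482, -0.868]]
wrist_force: [0.1, -0.2, -0.5]
gripper_width: 0.998
grasp_force: 0.0
```

Request:
send_rows([
  [1,0,0,0,0.0054,-0.0335,-0.1132],
  [1,0,0,0,0.0054,-0.0335,-0.1132],
  [1,0,0,0,0.0054,-0.0335,-0.1132],
  [1,0,0,0,0.0054,-0.0335,-0.1132],
  [1,0,2.6,0.7,0,0,0],
  [1,0,2.6,0.7,0,0,0],
  [1,0,2.6,0.7,0,0,0],
  [1,0,0,0,0,0,0],
  [1,0,0,0,0,0,0],
])

```text
t: 5.15
position: [0.5754, 0.1365, 0.2141]
ee_rot: [[-0.009, -0.853, 0.522], [-0.957, -0.143, -0.252], [0.29, -0.502, -0.815]]
wrist_force: [1.0, 0.7, 1.0]
gripper_width: 0.994
grasp_force: 0.0
```

```bash
python3 - <<'E'
from h import *
P=pR(-2.165);R=tool(P);m=np.array([.5963,-.2788,.1055])
s=ctrl.sense();print(s["position"],s["qpos"],s["wrist_force"])
im=ctrl.grab_frame("wrist")[:,:,::-1].copy()
for z in(64,4):
  for q in [(12,10),(12,-10),(-12,-10),(-12,10)]:
    cv2.circle(im,tuple(int(v) for v in proj("wrist",m+P@[q[0]/1e3,q[1]/1e3,z/1e3],s)),2,(0,0,255) if z==64 else(0,255,0),-1)
  print(proj("wrist",m+P@[0,0,z/1e3],s))
cv2.imwrite("pics/w1.png",im)
go(m+.12*P[:,2],R,s)
E
```

```text
[0.5754 0.1365 0.2141] [ 0.4208 -0.2378  1.9993 -0.5459  1.0227 -2.59  ] [1.0257 0.7085 1.0289]
[ 465.7453 -489.4999]
[ 439.1459 -301.2075]
rotvec [ 0.167  -0.7516 -0.6836] | 1.029587896766574 rows@.12: 9.0
shift cm (new axes) [ 24.9842  33.7936 -20.9935] (old axes) [44.7115  8.4731 11.6633] len 46.97811364439569
```

View pics/w1.png

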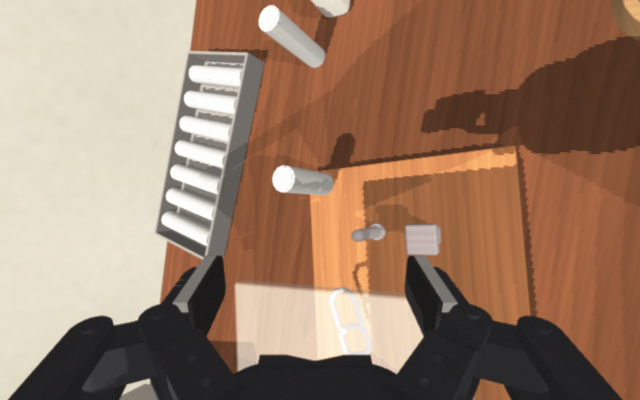

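The arm swung because joint 6 neared its lower limit, but nothing was touched. The picture does give a close view of the rack: the post at about (367,233), the square stud at (423,239) and the spring end fitting from (338,290) to (357,355). I'll use the half-turned grasp instead, with tool x = −puller y. First I'll check this view against my estimates.

```bash
cat >> h.py <<'E'
def tool(P): return np.c_[-P[:,1],-P[:,0],-P[:,2]]
RY=-1.36; ROOT=np.array([.5316,.371,.06])
def rackpt(x,y,z): # from root, rack axes; z absolute
    return np.array([ROOT[0]+x*np.cos(RY)-y*np.sin(RY),ROOT[1]+x*np.sin(RY)+y*np.cos(RY),z])
def torack(p):
    d=np.asarray(p)[:2]-ROOT[:2];return np.array([d[0]*np.cos(RY)+d[1]*np.sin(RY),-d[0]*np.sin(RY)+d[1]*np.cos(RY)])
E
python3 - <<'E'
from h import *
s=ctrl.sense()
for n,p in [("posttop",[.6067,.139,.081]),("postfoot",[.6067,.139,.018]),("pull",[.6245,.203,.06]),("seat",[.598,.2468,.06]),("fpy",[.7043,.0852,.018]),("fmy",[.4907,.0409,.018])]:print(n,proj("wrist",np.array(p),s))
im=cv2.imread("pics/w1.png")[200:380,300:460]
cv2.imwrite("pics/w1c.png",cv2.resize(im,None,fx=3.3,fy=3.3,interpolation=cv2.INTER_CUBIC))
go(np.array([.56,-.33,.35]),tool(pR(-2.165)),s)
E
```

```text
posttop [360.2515 231.4673]
postfoot [381.7875 227.6264]
pull [342.7173 287.441 ]
seat [360.0585 337.9492]
fpy [313.8799 170.1361]
fmy [521.2901 146.5428]
rotvec [-0.9424 -0.2043  2.2798] | 2.4753161545503217 rows@.12: 21.0
shift cm (new axes) [-24.7251 -25.9949 -32.7816] (old axes) [48.5773  1.394  -0.028 ] len 48.59728174013643
```

View pics/w1c.png

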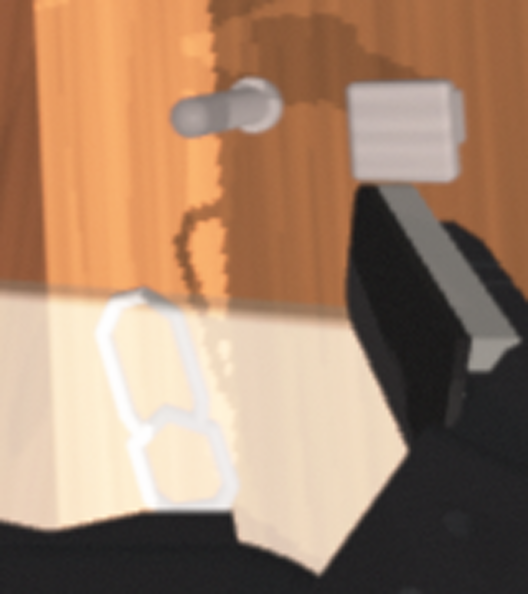

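The close view shows the post's dome at (357.5,235.4), the pull cross wire at (342.3,289.3) and the seat centre at about (355.5,339). All are within 5 px of the predictions. I'll refine using the three views, then turn back the other way while moving.

```bash
python3 - <<'E'
from h import *
s=ctrl.sense()
T=lambda x,y:(160+x/5-.4,150+y/5-.4)
S=lambda x,y:(305+(x-310)/3-.33,150+(y-300)/3-.33)
r=[ray("top",T(545,219)),ray("scene",S(496,453)),ray("wrist",(357.5,235.4),s)]
for z in(.078,.081):print("post w",plane("wrist",(357.5,235.4),z,s))
p,e=tri(r);print("post",p,e,torack(p))
r=[ray("top",T(450,195)),ray("scene",S(552,443)),ray("wrist",(342.3,289.3),s)]
p,e=tri(r);print("pull",p,e,torack(p),plane("wrist",(342.3,289.3),.06,s))
p=plane("wrist",(355.5,339),.06,s);print("seat",p,torack(p))
# position after 1st: rows plan
t0=[.56,-.10,.35]
go(np.array([.50,.05,.36]),tool(pR(-2.165)),s)
E
```

```text
post w [0.61   0.1437 0.078 ]
post w [0.6088 0.1432 0.081 ]
post [0.6081 0.1409 0.0773] [np.float64(0.0024538450275237186), np.float64(0.0012307488210926364), np.float64(0.003465208903622242)] [0.2411 0.0266]
pull [0.625  0.2041 0.0603] [np.float64(0.0014476045605409335), np.float64(0.0010369459898101829), np.float64(0.0009380170186731495)] [0.1827 0.0564] [0.6246 0.205  0.06  ]
seat [0.6025 0.2496 0.06  ] [0.1335 0.0439]
rotvec [-0.9424 -0.2043  2.2798] | 2.4753161545503217 rows@.12: 21.0
shift cm (new axes) [  1.5208  -1.8612 -18.2999] (old axes) [ 12.5472   0.5699 -13.5243] len 18.45707249138311
```

Request:
send_rows([
  [1,2.1,0.1,-2.25,0,0,0],
  [1,2.1,0.1,-2.25,0,0,0],
  [1,2.1,0.1,-2.25,0,0,0],
  [1,2.1,0.1,-2.25,0,0,0],
  [1,2.1,0.1,-2.25,0,0,0],
  [1,2.1,0.1,-2.25,0,0,0],
  [1,0,0,0,-0.0449,-0.0097,0.1086],
  [1,0,0,0,-0.0449,-0.0097,0.1086],
  [1,0,0,0,-0.0449,-0.0097,0.1086],
  [1,0,0,0,-0.0449,-0.0097,0.1086],
  [1,0,0,0,-0.0449,-0.0097,0.1086],
  [1,0,0,0,-0.0449,-0.0097,0.1086],
  [1,0,0,0,-0.0449,-0.0097,0.1086],
  [1,0,0,0,-0.0449,-0.0097,0.1086],
  [1,0,0,0,-0.0449,-0.0097,0.1086],
  [1,0,0,0,-0.0449,-0.0097,0.1086],
])

```text
t: 6.53
position: [0.4896, 0.0916, 0.346]
ee_rot: [[-0.845, -0.468, 0.258], [-0.49, 0.871, -0.026], [-0.212, -0.148, -0.966]]
wrist_force: [-0.4, -0.1, 0.1]
gripper_width: 1.0
grasp_force: 0.0
```

```bash
python3 - <<'E'
from h import *
s=ctrl.sense();print(s["qpos"],s["position"])
m=np.array([.5963,-.2788,.1055]);P=pR(-2.165)
go(m+.12*P[:,2],tool(P),s)
go(np.array([.5,-.15,.34]),tool(P),s)
E
```

```text
[ 0.1245 -0.4188  1.8013 -0.0581  1.5036 -1.959 ] [0.4896 0.0916 0.346 ]
rotvec [-0.5287 -0.0483  1.145 ] | 1.262119769780838 rows@.12: 11.0
shift cm (new axes) [-29.5784 -33.8265  -5.2879] (old axes) [ 17.853  -38.1894  16.4291] len 45.24458395757461
rotvec [-0.5287 -0.0483  1.145 ] | 1.262119769780838 rows@.12: 11.0
shift cm (new axes) [-14.3881 -16.625  -10.0778] (old axes) [ 11.0891 -21.4431   1.483 ] len 24.186192649968635
```

Request:
send_rows([
  [1,0,0,0,-0.048,-0.0044,0.104],
  [1,0,0,0,-0.048,-0.0044,0.104],
  [1,0,0,0,-0.048,-0.0044,0.104],
  [1,0,0,0,-0.048,-0.0044,0.104],
  [1,0,0,0,-0.048,-0.0044,0.104],
  [1,0,0,0,-0.048,-0.0044,0.104],
  [1,0,0,0,-0.048,-0.0044,0.104],
  [1,0,0,0,-0.048,-0.0044,0.104],
  [1,0,0,0,-0.048,-0.0044,0.104],
  [1,0,0,0,-0.048,-0.0044,0.104],
  [1,0,0,0,-0.048,-0.0044,0.104],
])

```text
t: 7.45
position: [0.4895, 0.0905, 0.3458]
ee_rot: [[-0.829, 0.469, 0.305], [0.559, 0.697, 0.449], [-0.002, 0.543, -0.84]]
wrist_force: [-0.0, -0.0, -0.3]
gripper_width: 0.997
grasp_force: 0.0
```

Request:
send_rows([
  [1,0,0,-3.5,0,0,0],
  [1,0,0,-3.5,0,0,0],
  [1,-2.46,-2.82,0.14,0,0,0],
  [1,-2.46,-2.82,0.14,0,0,0],
  [1,-2.46,-2.82,0.14,0,0,0],
  [1,-2.46,-2.82,0.14,0,0,0],
  [1,-2.46,-2.82,0.14,0,0,0],
  [1,-2.46,-2.82,0.14,0,0,0],
  [1,-2.46,-2.82,0.14,0,0,0],
  [1,-2.46,-2.82,0.14,0,0,0],
  [1,-2.46,-2.82,0.14,0,0,0],
  [1,-2.46,-2.82,0.14,0,0,0],
  [1,-2.46,-2.82,0.14,0,0,0],
  [1,-2.46,-2.82,0.14,0,0,0],
  [1,0,0,0,0,0,0],
])

```text
t: 8.7
position: [0.5584, -0.3387, 0.198]
ee_rot: [[-0.829, 0.473, 0.297], [0.559, 0.696, 0.45], [0.006, 0.539, -0.842]]
wrist_force: [-0.0, -0.2, -1.7]
gripper_width: 1.001
grasp_force: 0.0
```

```bash
python3 - <<'E'
from h import *
P=pR(-2.165);R=tool(P);m=np.array([.5963,-.2788,.1055])
s=ctrl.sense();print(s["position"],s["qpos"],s["wrist_force"])
im=ctrl.grab_frame("wrist")[:,:,::-1].copy();cv2.imwrite("pics/w2raw.png",im)
for z in(64,4):
  for q in [(12,10),(12,-10),(-12,-10),(-12,10)]:
    cv2.circle(im,tuple(int(v) for v in proj("wrist",m+P@[q[0]/1e3,q[1]/1e3,z/1e3],s)),2,(0,0,255) if z==64 else(0,255,0),-1)
for q in [(-24,22),(22,22),(22,-22),(-24,-22)]: cv2.circle(im,tuple(int(v) for v in proj("wrist",m+P@[q[0]/1e3,q[1]/1e3,.004],s)),2,(255,0,0),-1)
cv2.imwrite("pics/w2.png",im)
go(m+.12*P[:,2],R,s)
E
```

```text
[ 0.5584 -0.3387  0.198 ] [-0.9168  0.3836  1.3589  0.5352  1.6007 -1.9318] [-0.0425 -0.1679 -1.7376]
rotvec [-0.0063 -0.0056 -0.0023] | 0.008710107430567583 rows@.12: 1.0
shift cm (new axes) [ 0.217   0.9023 -0.3858] (old axes) [ 0.2213  0.8993 -0.3902] len 1.0049887703208542
```

View pics/w2.png

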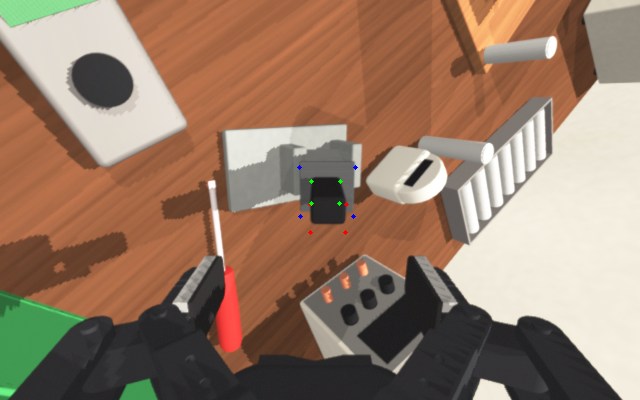

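The handle shows at x 310–345, y 177–224 and the guard at y 161–212, about 6 px above the overlay. So the puller lies about 5.5 mm further along tool +x. I'll correct for that and advance.

Request:
send_rows([
  [1,0.77,0.9,-0.39,-0.0063,-0.0056,-0.0023],
  [1,0,0,0,0,0,0],
  [1,0,0,2,0,0,0],
  [1,0,0,2,0,0,0],
  [1,0,0,2,0,0,0],
  [1,0,0,0,0,0,0],
])

```text
t: 9.25
position: [0.5744, -0.295, 0.1612]
ee_rot: [[-0.832, 0.463, 0.305], [0.554, 0.699, 0.452], [-0.004, 0.545, -0.838]]
wrist_force: [-1.0, 0.4, 0.1]
gripper_width: 1.003
grasp_force: 0.0
```

```bash
python3 - <<'E'
from h import *
P=pR(-2.165);R=tool(P);m=np.array([.5917,-.2757,.1055])
s=ctrl.sense();print(s["position"],s["wrist_force"])
im=ctrl.grab_frame("wrist")[:,:,::-1].copy()
bl=im.copy()
for q in [(-24,22),(22,22),(22,-22),(-24,-22)]: cv2.circle(im,tuple(int(v) for v in proj("wrist",m+P@[q[0]/1e3,q[1]/1e3,.004],s)),2,(255,0,0),-1)
for q in [(12,10),(12,-10),(-12,-10),(-12,10)]: cv2.circle(im,tuple(int(v) for v in proj("wrist",m+P@[q[0]/1e3,q[1]/1e3,.064],s)),2,(0,0,255),-1)
cv2.imwrite("pics/w3.png",im)
go(m+.015*P[:,2],R,s)
E
```

```text
[ 0.5744 -0.295   0.1612] [-1.0478  0.4396  0.051 ]
rotvec [ 0.0007 -0.0003  0.0077] | 0.007726627780613411 rows@.12: 1.0
shift cm (new axes) [-0.3582 -0.8788  4.5681] (old axes) [-0.3528 -0.8845  4.5674] len 4.665633225702976
```

View pics/w3.png

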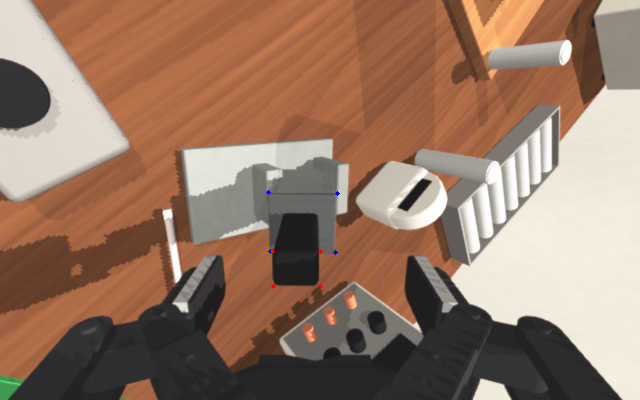

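The overlay now fits the guard and the handle top within about 1 mm. I'll finish the approach and grip.

Request:
send_rows([
  [1,-0.36,-0.88,0,0,0,0.0077],
  [1,0,0,1.5,0,0,0],
  [1,0,0,1.5,0,0,0],
  [1,0,0,1.5,0,0,0],
  [1,0,0,0,0,0,0],
  [0.2,0,0,0,0,0,0],
  [0.2,0,0,0,0,0,0],
  [0.1,0,0,0,0,0,0],
  [0.1,0,0,0,0,0,0],
  [0.1,0,0,0,0,0,0],
  [0.1,0,0,0,0,0,0],
  [0.1,0,0,0,0,0,0],
], squeeze=90)

```text
t: 10.3
position: [0.587, -0.2859, 0.121]
ee_rot: [[-0.827, 0.47, 0.308], [0.562, 0.695, 0.449], [-0.003, 0.545, -0.839]]
wrist_force: [-2.5, -2.3, 2.5]
gripper_width: 0.27
grasp_force: 88.6
```

```bash
python3 - <<'E'
from h import *
P=pR(-2.165);R=tool(P);m=np.array([.5917,-.2757,.1055])
s=ctrl.sense();print(s["position"],s["wrist_force"],s["gripper_width"]*85,s["grasp_force"])
go(m+.015*P[:,2],R,s)
print(P.T@(s["position"]-m)*1000)
E
```

```text
[ 0.587  -0.2859  0.121 ] [-2.4964 -2.2634  2.4733] 22.957466177397084 88.62614035606384
rotvec [ 0.      0.0038 -0.0006] | 0.0038164984633491878 rows@.12: 1.0
shift cm (new axes) [0.1834 0.0804 0.4026] (old axes) [0.1849 0.0803 0.402 ] len 0.4496899539267059
[ 0.8043  1.8337 19.0265]
```

```bash
python3 - <<'E'
from h import *
s=ctrl.sense();np.savez("home.npz",p=s["position"],R=s["ee_rot"])
E
```

Request:
send_rows([
  [0.1,0,0,-1,0,0,0],
  [0.1,0,0,-1.5,0,0,0],
  [0.1,0,0,-1.5,0,0,0],
  [0.1,0,0,-2,0,0,0],
  [0.1,0,0,-2,0,0,0],
  [0.1,0,0,-2,0,0,0],
  [0.1,0,0,-2,0,0,0],
  [0.1,0,0,-2,0,0,0],
  [0.1,0,0,0,0,0,0],
  [0.1,0,0,0,0,0,0],
], squeeze=110)

```text
t: 11.13
position: [0.5439, -0.3498, 0.2397]
ee_rot: [[-0.827, 0.47, 0.31], [0.563, 0.695, 0.447], [-0.005, 0.544, -0.839]]
wrist_force: [0.3, 0.4, -2.1]
gripper_width: 0.272
grasp_force: 107.6
```

```bash
cat >> h.py <<'E'
YAW=-1.14; LEAN=np.radians(50); WIRE=np.array([.625,.2041,.060]); TIP=np.array([0,1.5,19.])/1e3
HD=np.array([np.cos(YAW),np.sin(YAW),0])
def tcpB(B,P): return np.asarray(B)+P@(TIP-[0,0,-.075])     # TCP for shank-bottom point B
def Bnow(s): 
    P=np.c_[-s["ee_rot"][:,1],-s["ee_rot"][:,0],-s["ee_rot"][:,2]];return s["position"]+P@(np.array([0,0,-.075])-TIP)
E
python3 - <<'E'
from h import *
s=ctrl.sense();P=pR(YAW,LEAN)
B=WIRE+.06*HD+[0,0,.09];p=tcpB(B,P);print("B",B,"tcp",p,Bnow(s))
go(p,tool(P),s)
T=lambda x,y:(160+x/5-.4,150+y/5-.4)
q=plane("top",T(602,95),.103);print("modb",q,torack(q))
E
```

```text
B [0.6501 0.1496 0.15  ] tcp [0.6815 0.0848 0.2104] [ 0.5718 -0.3069  0.1608]
rotvec [-0.2733  0.6871 -0.7703] | 1.0677194886046113 rows@.12: 9.0
shift cm (new axes) [-30.6473  19.4484  27.7303] (old axes) [13.1025 35.082  26.1543] len 45.677900324934754
modb [0.683  0.0988 0.103 ] [0.2978 0.0911]
```

Request:
send_rows([
  [0.1,1.09,2.92,1.5,0,0,0],
  [0.1,1.09,2.92,1.5,0,0,0],
  [0.1,1.09,2.92,1.5,0,0,0],
  [0.1,1.09,2.92,1.5,0,0,0],
  [0.1,1.09,2.92,1.5,0,0,0],
  [0.1,1.09,2.92,1.5,0,0,0],
  [0.1,1.09,2.92,1.5,0,0,0],
  [0.1,1.09,2.92,1.5,0,0,0],
  [0.1,1.09,2.92,2.18,0,0,0],
  [0.1,1.09,2.92,2.18,0,0,0],
  [0.1,1.09,2.92,2.18,0,0,0],
  [0.1,0,0,0,0,0,0],
])

```text
t: 12.13
position: [0.6519, 0.0333, 0.2554]
ee_rot: [[-0.831, 0.467, 0.302], [0.556, 0.695, 0.455], [0.003, 0.546, -0.838]]
wrist_force: [-0.1, -0.9, -2.2]
gripper_width: 0.267
grasp_force: 108.1
```

Request:
send_rows([
  [0.1,0,0,0,-0.0304,0.0763,-0.0856],
  [0.1,0,0,0,-0.0304,0.0763,-0.0856],
  [0.1,0,0,0,-0.0304,0.0763,-0.0856],
  [0.1,0,0,0,-0.0304,0.0763,-0.0856],
  [0.1,0,0,0,-0.0304,0.0763,-0.0856],
  [0.1,0,0,0,-0.0304,0.0763,-0.0856],
  [0.1,0,0,0,-0.0304,0.0763,-0.0856],
  [0.1,0,0,0,-0.0304,0.0763,-0.0856],
  [0.1,0,0,0,-0.0304,0.0763,-0.0856],
  [0.1,0,0,0,0,0,0],
])

```text
t: 12.97
position: [0.652, 0.0271, 0.2503]
ee_rot: [[-0.905, -0.264, -0.333], [-0.425, 0.575, 0.699], [0.007, 0.774, -0.633]]
wrist_force: [0.8, 0.6, -4.0]
gripper_width: 0.269
grasp_force: 108.4
```

```bash
python3 - <<'E'
from h import *
s=ctrl.sense();P=pR(YAW,LEAN);print(s["qpos"],s["position"],s["grasp_force"],s["wrist_force"])
print("B",Bnow(s),"rack",torack(Bnow(s)))
go(tcpB(WIRE+.03*HD+[0,0,.05],P),tool(P),s)
E
```

```text
[-0.35    0.7707  0.8729  0.6794  2.0999 -2.1895] [0.652  0.0271 0.2503] 108.41858625411987 [ 0.7813  0.5858 -4.0232]
B [0.6193 0.0922 0.1908] rack [0.291  0.0275]
rotvec [ 0.0125 -0.0105  0.    ] | 0.01628205216741919 rows@.12: 1.0
shift cm (new axes) [-5.0889 -1.6145 10.5002] (old axes) [-5.1985 -1.7451 10.4254] len 11.77959746145988
```

Request:
send_rows([
  [0.1,0,0,0,0.0125,-0.0105,0],
  [0.1,-1.7,-0.54,3.5,0,0,0],
  [0.1,-1.7,-0.54,3.5,0,0,0],
  [0.1,-1.7,-0.54,3.5,0,0,0],
  [0.1,0,0,0,0,0,0],
  [0.1,0,0,0,0,0,0],
])

```text
t: 13.47
position: [0.6694, 0.1121, 0.1762]
ee_rot: [[-0.912, -0.27, -0.31], [-0.411, 0.591, 0.694], [-0.004, 0.76, -0.649]]
wrist_force: [-0.1, -0.9, -0.7]
gripper_width: 0.27
grasp_force: 108.4
```

```bash
python3 - <<'E'
from h import *
s=ctrl.sense();P=np.c_[-s["ee_rot"][:,1],-s["ee_rot"][:,0],-s["ee_rot"][:,2]];B=Bnow(s);print("B",B,torack(B),s["position"],s["wrist_force"])
go(tcpB(WIRE+.03*HD+[0,0,.05],pR(YAW,LEAN)),tool(pR(YAW,LEAN)),s)
pts=[B,B+P@[.013,0,0],B+P@[.013,0,.007],B+P@[0,0,.05]]
out=np.zeros((600,800,3),np.uint8)
for n,f,(x,y) in [("wrist",4,(0,0)),("scene",5,(400,0)),("top",5,(400,300))]:
    im=ctrl.grab_frame(n)[:,:,::-1].copy();cv2.imwrite(f"pics/r_{n}.png",im)
    pix=[proj(n,p,s) for p in pts];wp=proj(n,WIRE,s);c=(pix[0]+wp)/2;print(n,np.array(pix).round(1).tolist(),"wire",wp.round(1))
    H,W=(600,400) if n=="wrist" else (300,400)
    w,h=W/f,H/f;x0,y0=int(c[0]-w/2),int(c[1]-h/2);x0=max(0,min(x0,640-int(w)));y0=max(0,min(y0,400-int(h)))
    cr=cv2.resize(im[y0:y0+int(h),x0:x0+int(w)],(W,H),interpolation=cv2.INTER_CUBIC);print(n,"off",x0,y0,"f",f)
    for q,k in zip(pix,[(0,0,255),(0,255,0),(255,0,0),(0,255,255)]):cv2.circle(cr,(int((q[0]-x0)*f),int((q[1]-y0)*f)),3,k,-1)
    out[y:y+H,x:x+W]=cr
cv2.imwrite("pics/m1.png",out)
E
```

```text
B [0.6389 0.1768 0.1151] [0.2124 0.0643] [0.6694 0.1121 0.1762] [-0.0722 -0.856  -0.6853]
rotvec [-0.0086  0.0083 -0.0017] | 0.012113011669106541 rows@.12: 1.0
shift cm (new axes) [ 0.0447 -0.4322  0.3792] (old axes) [ 0.0471 -0.429   0.3825] len 0.5767230019833451
wrist [[313.7, 199.4], [297.3, 199.4], [296.9, 202.2], [313.4, 223.7]] wire [291.3 178.8]
wrist off 252 114 f 4
scene [[385.6, 188.0], [384.6, 192.8], [384.3, 192.6], [384.1, 186.2]] wire [384.9 197.5]
scene off 345 162 f 5
top [[255.1, 182.4], [258.0, 181.6], [259.3, 180.8], [264.9, 176.2]] wire [249.2 188.5]
top off 212 155 f 5
```

View pics/m1.png

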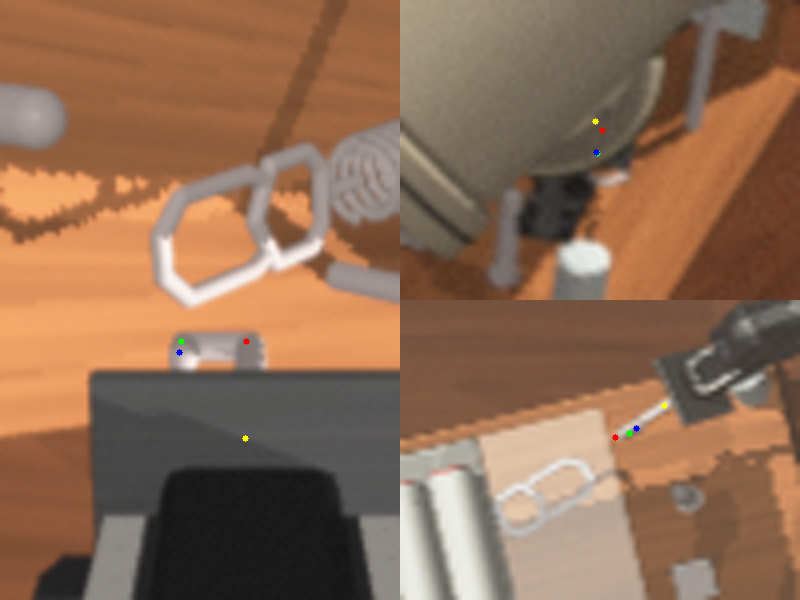

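The composite shows the hook at wrist-crop (183..254,349) against predicted (181..246,341), about 1.5 mm off, so I've adjusted the tip offset. The cross wire is at (160,258), as predicted, and the seat loop centre is at (292,210). The way into the loop is clear.

```bash
cat >> h.py <<'E'
TIP=np.array([.8,.3,19.])/1e3
E
python3 - <<'E'
from h import *
s=ctrl.sense()
w=plane("wrist",(252+160/4,114+258/4),.06,s);se=plane("wrist",(252+292/4,114+210/4),.06,s);po=plane("wrist",(252+45/4,114+117/4),.079,s)
print("wire",w,torack(w),"seat",se,torack(se),np.linalg.norm(w-se),"head",np.arctan2(*(w-se)[1::-1]),"post dome",po,torack(po))
r=w-ROOT;print("root head",np.arctan2(r[1],r[0]),np.linalg.norm(r[:2]))
print("Bnow",Bnow(s))
E
```

```text
wire [0.6274 0.2053 0.06  ] [0.1821 0.059 ] seat [0.6029 0.2512 0.06  ] [0.1321 0.0446] 0.05201319595187175 head -1.0805798741837416 post dome [0.6097 0.1418 0.079 ] [0.2404 0.0284]
root head -1.0467310571504425 0.19141250073352625
Bnow [0.6425 0.1747 0.1189]
```

```bash
cat >> h.py <<'E'
WIRE=np.array([.6272,.2050,.060]);U=np.array([.4801,-.8772,0])
E
python3 - <<'E'
from h import *
s=ctrl.sense();P=pR(YAW,LEAN);R=tool(P)
go(tcpB(WIRE-.024*U+[0,0,.024],P),R,s)
print("down 3cm",R.T@[0,0,-3],"along U 1cm",R.T@U)
E
```

```text
rotvec [-0.0117  0.0129  0.0013] | 0.017509955939440994 rows@.12: 1.0
shift cm (new axes) [0.1701 0.9316 6.6783] (old axes) [0.2551 1.0101 6.6642] len 6.745137641037427
down 3cm [ 0.     -2.2981  1.9284] along U 1cm [-0.0699 -0.6412 -0.7642]
```

Request:
send_rows([
  [0.1,0,0,0,-0.0117,0.0129,0.0013],
  [0.1,0.04,0.24,1.67,0,0,0],
  [0.1,0.04,0.23,1.67,0,0,0],
  [0.1,0.04,0.23,1.67,0,0,0],
  [0.1,0.05,0.23,1.67,0,0,0],
  [0.1,0,0,0,0,0,0],
  [0.1,0,0,0,0,0,0],
  [0.1,0,0,0,0,0,0],
])

```text
t: 14.28
position: [0.6463, 0.1601, 0.1426]
ee_rot: [[-0.908, -0.268, -0.322], [-0.419, 0.583, 0.696], [0.001, 0.767, -0.641]]
wrist_force: [0.2, 0.1, -0.7]
gripper_width: 0.267
grasp_force: 108.5
```

```bash
python3 - <<'E'
from h import *
s=ctrl.sense();P=pR(YAW,LEAN);B=Bnow(s);print(B,"err mm",(B-(WIRE-.024*U+[0,0,.024]))*1e3,s["wrist_force"])
go(tcpB(WIRE-.024*U+[0,0,.024],P),tool(P),s)
im=ctrl.grab_frame("wrist")[:,:,::-1].copy();cv2.imwrite("pics/r_w5.png",im)
# bright wire / hook outlines as blobs below guard
print("wire px",proj("wrist",WIRE,s),"B px",proj("wrist",B,s))
E
```

```text
[0.6155 0.2259 0.0829] err mm [-0.1565 -0.129  -1.0941] [ 0.2117  0.0791 -0.6745]
rotvec [ 0.002  -0.0019 -0.0003] | 0.0027996666732981144 rows@.12: 1.0
shift cm (new axes) [-0.0016  0.1062 -0.0666] (old axes) [-0.0015  0.1063 -0.0664] len 0.12533182004751708
wire px [272.8912 204.5528] B px [314.6947 200.7959]
```

Request:
send_rows([
  [0.1,0,-0.55,0.47,0,0,0],
  [0.1,0,-0.55,0.47,0,0,0],
  [0.1,0,-0.55,0.47,0,0,0],
  [0.1,0,-0.55,0.47,0,0,0],
  [0.1,0,0,0,0,0,0],
  [0.1,0,0,0,0,0,0],
])

```text
t: 14.83
position: [0.6444, 0.1616, 0.1112]
ee_rot: [[-0.908, -0.265, -0.326], [-0.42, 0.582, 0.697], [0.005, 0.769, -0.639]]
wrist_force: [0.6, -0.3, -1.6]
gripper_width: 0.263
grasp_force: 108.5
```

Request:
send_rows([
  [0.1,-0.03,-0.26,-0.31,0,0,0],
  [0.1,-0.03,-0.26,-0.31,0,0,0],
  [0.1,-0.03,-0.26,-0.31,0,0,0],
  [0.1,0,0,0,0,0,0],
  [0.1,0,0,0,0,0,0],
])

```text
t: 15.25
position: [0.6513, 0.1507, 0.1127]
ee_rot: [[-0.908, -0.267, -0.324], [-0.42, 0.582, 0.697], [0.002, 0.768, -0.64]]
wrist_force: [-1.7, 1.0, 0.4]
gripper_width: 0.269
grasp_force: 108.3
```

```bash
python3 - <<'E'
from h import *
s=ctrl.sense();B=Bnow(s);d=B-WIRE;print(B,"rel wire along U",d@U*1e3,"z",B[2],s["wrist_force"],s["grasp_force"])
im=ctrl.grab_frame("wrist");cv2.imwrite("pics/r_w6.png",im[:,:,::-1])
print("wire px",proj("wrist",WIRE,s),"B px",proj("wrist",B,s))
g=cv2.cvtColor(im,cv2.COLOR_RGB2HSV);m=((g[:,:,1]<60)&(g[:,:,2]>110)).astype(np.uint8)
for y in range(150,212,3):print(y,''.join('#' if m[y,x] else '.' for x in range(250,370)))
E
```

```text
[0.6204 0.2165 0.0532] rel wire along U -13.36716131615904 z 0.05317596849653622 [-1.6565  1.0321  0.4155] 108.273686170578
wire px [310.3337 208.5613] B px [314.695 200.796]
150 ########................................................................................................................
153 ###########################.............................................................................................
156 #################################.......................................................................................
159 ###################################.....................................................................................
162 ####################################...............................................................................#####
165 ####################################..........................................................................##########
168 ###################################..............................................................########....###########
171 .............###################..............
[... 999 characters left out ...]
............#######......................######.........######.............
198 ..............................................######################...................######...############............
201 .............................................#######################...................#################################
204 .............................................#######....############.................############.......################
207 .................................................................................................................#######
210 ........................................................................................................................
```

The wrist force is about 1.7 N back along the spring, and the mask shows the cross wire between the toe (x≈297) and the shank (x≈315). The hook has caught it. Next I'll seat it in the crook, then lift and stretch.

```bash
cat >> h.py <<'E'
POST=np.array([.6092,.1420,.081]);V=(POST-ROOT)*[1,1,0];V/=np.linalg.norm(V)
def Bfor(w): return np.asarray(w)-.0084*HD+[0,0,.0014]
def wnow(s): return Bnow(s)+.0084*HD-[0,0,.0014]
E
python3 - <<'E'
from h import *
s=ctrl.sense();R=s["ee_rot"]
w=[np.array([.6233,.2112,.070]),np.array([.6230,.180,.0995]),Bfor(POST*[1,1,0]+.0492*V+[0,0,.100])]
b=Bnow(s)
for x in w: print(x,R.T@(x-b)*100,np.linalg.norm(x-b));b=x
E
```

```text
[0.6233 0.2112 0.07  ] [-0.042   0.8942 -1.5684] 0.018058731870523103
[0.623  0.18   0.0995] [ 1.3442  0.4587 -4.0522] 0.04293925942537901
[0.6215 0.103  0.1014] [ 3.3691 -4.2919 -5.4336] 0.07700320241242212
```

Request:
send_rows([
  [0.1,0,0.3,-0.52,0,0,0],
  [0.1,0,0.3,-0.52,0,0,0],
  [0.1,0,0.3,-0.52,0,0,0],
  [0.1,0,0,0,0,0,0],
  [0.1,0,0,0,0,0,0],
])

```text
t: 15.72
position: [0.6542, 0.1451, 0.1301]
ee_rot: [[-0.908, -0.268, -0.323], [-0.42, 0.582, 0.696], [0.002, 0.767, -0.641]]
wrist_force: [-0.8, 1.4, -1.8]
gripper_width: 0.264
grasp_force: 108.1
```

```bash
python3 - <<'E'
from h import *
s=ctrl.sense();B=Bnow(s);print(B,"wire est",wnow(s),s["wrist_force"],s["wrist_force"]@U)
im=ctrl.grab_frame("wrist");cv2.imwrite("pics/r_w7.png",im[:,:,::-1])
print("B px",proj("wrist",B,s),"wire",proj("wrist",wnow(s),s))
g=cv2.cvtColor(im,cv2.COLOR_RGB2HSV);m=((g[:,:,1]<60)&(g[:,:,2]>110)).astype(np.uint8)
for y in range(165,212,3):print(y,''.join('#' if m[y,x] else '.' for x in range(270,370)))
E
```

```text
[0.6234 0.2109 0.0704] wire est [0.6269 0.2032 0.069 ] [-0.8073  1.4457 -1.8343] -1.6557024688594602
B px [314.6948 200.7959] wire [306.4007 203.0374]
165 ......................................................................########...##########.#####.##
168 ...............................................................#####################..#####..#######
171 ........................................................############........########..#####...######
174 ..................................................#################.........#################...####
177 ............................................############.....#####..........##########...###########
180 ......................................############..........#####...........#####.########..########
183 .....................................######................######...........#####....#############..
186 ....................................#####.................######............#####...................
189 ..................................######...................######..........#####....................
192 .................................######......................#####.......######.....................
195 ................................######........................######################.#..............
198 ..........................#####################.............########################################
201 .........................#######################.........#######..#...........######################
204 .........................#######.######..#######...###########.............................#########
207 ....................................................................................................
210 ....................................................................................................
```

Request:
send_rows([
  [0.1,0.224,0.076,-0.675,0,0,0],
  [0.1,0.224,0.076,-0.675,0,0,0],
  [0.1,0.224,0.076,-0.675,0,0,0],
  [0.1,0.224,0.076,-0.675,0,0,0],
  [0.1,0.224,0.076,-0.675,0,0,0],
  [0.1,0.224,0.076,-0.675,0,0,0],
  [0.1,0,0,0,0,0,0],
  [0.1,0,0,0,0,0,0],
])

```text
t: 16.43
position: [0.6538, 0.1136, 0.1592]
ee_rot: [[-0.908, -0.267, -0.323], [-0.419, 0.582, 0.696], [0.002, 0.768, -0.641]]
wrist_force: [-2.0, 2.9, -2.9]
gripper_width: 0.265
grasp_force: 108.0
```

```bash
python3 - <<'E'
from h import *
s=ctrl.sense();B=Bnow(s);print(B,"wire est",wnow(s),s["wrist_force"],s["wrist_force"]@V,np.linalg.norm(wnow(s)-ROOT)-.19)
b=Bfor(POST*[1,1,0]+.0492*V+[0,0,.100]);print(s["ee_rot"].T@(b-B)*100)
E
```

```text
[0.6229 0.1794 0.0996] wire est [0.6264 0.1718 0.0982] [-2.0294  2.852  -2.9254] -3.352489032866684 0.03391220537187217
[ 3.3315 -4.2729 -5.3886]
```

The 3.35 N tension matches 2 N + 40 N/m × 34 mm. I'll continue to above the post.

Request:
send_rows([
  [0.1,0.416,-0.534,-0.674,0,0,0],
  [0.1,0.416,-0.534,-0.674,0,0,0],
  [0.1,0.416,-0.534,-0.674,0,0,0],
  [0.1,0.416,-0.534,-0.674,0,0,0],
  [0.1,0.416,-0.534,-0.674,0,0,0],
  [0.1,0.416,-0.534,-0.674,0,0,0],
  [0.1,0.416,-0.534,-0.674,0,0,0],
  [0.1,0.416,-0.534,-0.674,0,0,0],
  [0.1,0,0,0,0,0,0],
  [0.1,0,0,0,0,0,0],
  [0.1,0,0,0,0,0,0],
])

```text
t: 17.35
position: [0.6521, 0.0377, 0.1604]
ee_rot: [[-0.908, -0.266, -0.324], [-0.419, 0.582, 0.697], [0.003, 0.768, -0.64]]
wrist_force: [-2.1, 6.1, -2.8]
gripper_width: 0.265
grasp_force: 107.9
```

```bash
python3 - <<'E'
from h import *
s=ctrl.sense();B=Bnow(s);print(B,"wire est",wnow(s),s["wrist_force"],s["wrist_force"]@V,np.linalg.norm(wnow(s)-ROOT)-.19)
w=wnow(s);ax=(w-ROOT)/np.linalg.norm(w-ROOT);seat=w-.0500*ax
im=ctrl.grab_frame("wrist");cv2.imwrite("pics/r_w8.png",im[:,:,::-1])
for n,p in [("wire",w),("seatc",seat),("posttop",POST),("postfoot",POST-[0,0,.063])]:print(n,proj("wrist",p,s),proj("top",p))
g=cv2.cvtColor(im,cv2.COLOR_RGB2HSV)
for y in range(130,212,3):print(y,''.join('#' if v>170 else '+' if v>140 else '-' if v>105 else '.' for v in np.where(g[y,250:400,1]<70,g[y,250:400,2],0)))
t=ctrl.grab_frame("top");cv2.imwrite("pics/r_t8.png",t[:,:,::-1])
sc=ctrl.grab_frame("scene");cv2.imwrite("pics/r_s8.png",sc[:,:,::-1])
E
```

```text
[0.6211 0.1036 0.1008] wire est [0.6246 0.0959 0.0994] [-2.1212  6.0929 -2.8042] -6.451393834800037 0.10304219458378822
wire [306.4127 203.0463] [281.2753 186.9598]
seatc [336.5419 193.5702] [266.8469 192.3566]
posttop [325.7602 191.5328] [267.5179 192.4973]
postfoot [278.6413 180.7057] [269.587  193.9639]
130 ..................................+++++++++++++++++++++++++++++++++++++++#################+...........................................................
133 ..........................................-----------++++++++++++++++++++#################............................................................
136 ................................................................-+++++++#################+............................................................
139 .................................................................+-++++++################.............................................................
142 ...............................................................................-----+++++.............................................................
145 .............
[... 2847 characters left out ...]
........++##.......+++++........................................................
202 .............................................+#######++#####+--+++###.........++###.....+++++.........................................................
205 .............................................++#####.++####..+--++###.......+#####+--++++++.......................++..................................
208 ............................................................................................................-....++++++++++++++++-....................
211 ............................................................................................................-........++++++++++++++++++++++++--.......
```

View it.

```bash
python3 - <<'E'
from h import *
s=ctrl.sense();w=wnow(s);ax=(w-ROOT)/np.linalg.norm(w-ROOT);seat=w-.05*ax;print("seat",seat)
out=np.zeros((600,800,3),np.uint8)
pts=[(w,(0,0,255)),(seat,(0,255,0)),(w-.035*ax,(0,255,255)),(np.array([POST[0],POST[1],seat[2]]),(255,0,0)),(POST,(255,0,255))]
for n,f,fn,(x0,y0),(X,Y,W,H) in [("wrist",8,"r_w8",(290,160),(0,0,560,440)),("top",8,"r_t8",(252,178),(560,0,240,240)),("scene",6,"r_s8",(340,170),(560,240,240,360))]:
    im=cv2.imread(f"pics/{fn}.png");cr=cv2.resize(im[y0:y0+H//f,x0:x0+W//f],(W,H),interpolation=cv2.INTER_CUBIC)
    for p,k in pts:
        q=proj(n,p,s);print(n,q.round(1));cv2.circle(cr,(int((q[0]-x0+.5)*f),int((q[1]-y0+.5)*f)),3,k,-1)
    out[Y:Y+H,X:X+W]=cr
cv2.imwrite("pics/m2.png",out)
E
```

```text
seat [0.6086 0.1432 0.0927]
wrist [306.4 203. ]
wrist [336.5 193.6]
wrist [328.5 196.1]
wrist [335.6 194. ]
wrist [325.5 191.6]
top [281.2 187. ]
top [266.7 192.4]
top [271.  190.8]
top [267.1 192.2]
top [267.5 192.5]
scene [362.2 204.1]
scene [368.1 195.5]
scene [366.4 198. ]
scene [368.  195.8]
scene [367.6 199.2]
```

View pics/m2.png

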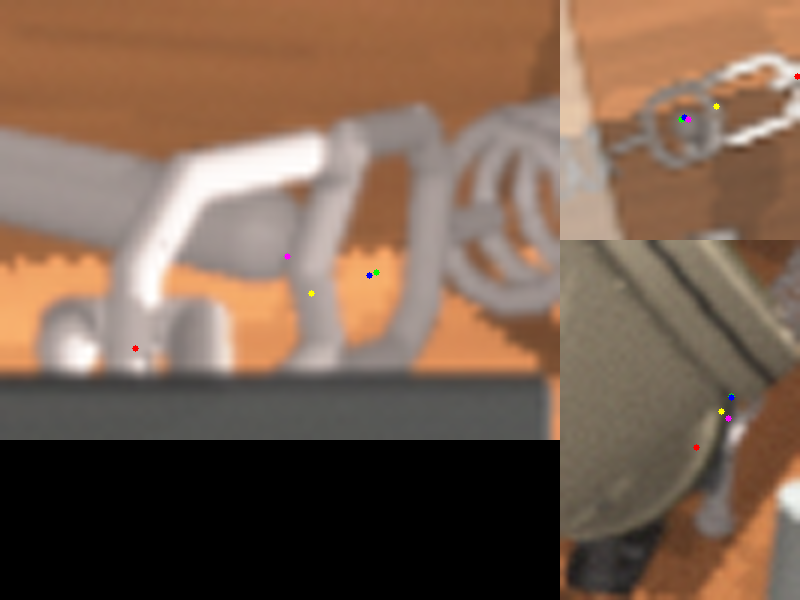

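The last composite shows the post inside the seat loop in the top crop, about 4–5 mm towards its front side, and well centred sideways. In the wrist crop the dome is at about (255,225). I'll pull 5 mm further, then lower in stages.

Request:
send_rows([
  [0.1,0.025,-0.16,-0.19,0,0,0],
  [0.1,0.025,-0.16,-0.19,0,0,0],
  [0.1,0,0,0,0,0,0],
  [0.1,0,-0.38,0.32,0,0,0],
  [0.1,0,-0.38,0.32,0,0,0],
  [0.1,0,-0.38,0.32,0,0,0],
  [0.1,0,-0.38,0.32,0,0,0],
  [0.1,0,0,0,0,0,0],
  [0.1,0,0,0,0,0,0],
])

```text
t: 18.25
position: [0.6532, 0.0337, 0.14]
ee_rot: [[-0.907, -0.266, -0.325], [-0.42, 0.581, 0.697], [0.004, 0.769, -0.639]]
wrist_force: [-1.5, 5.7, -3.0]
gripper_width: 0.263
grasp_force: 107.9
```

```bash
python3 - <<'E'
from h import *
s=ctrl.sense();w=wnow(s);print("wire est",w,s["wrist_force"],"along V",s["wrist_force"]@V,np.linalg.norm(w-ROOT)-.19)
ax=(w-ROOT)/np.linalg.norm(w-ROOT);print("seat est",w-.05*ax)
im=ctrl.grab_frame("wrist");cv2.imwrite("pics/r_w9.png",im[:,:,::-1])
g=cv2.cvtColor(im,cv2.COLOR_RGB2HSV)
for y in range(160,208,3):print(y,''.join('#' if v>170 else '+' if v>140 else '-' if v>105 else '.' for v in np.where(g[y,260:380,1]<70,g[y,260:380,2],0)))
E
```

```text
wire est [0.6257 0.0919 0.0792] [-1.5448  5.7189 -3.0249] along V -5.912175034676196 0.10515912838033159
seat est [0.6097 0.1392 0.0759]
160 ........................................................................................................................
163 ........................................................................................................................
166 ........................................................................................................................
169 ........................................................................................................................
172 ...............................................................................................................---++-+++
175 ...................................-++++##+.................................++++++++++++.........+--++++++++++++++++++++
178 ................................+++++++++++++..............################+##++++++++++++...++++++++++++++++++++++#++++
181 ...............................+++###+++++++++++++++###################+++##+++.....
[... 336 characters left out ...]
++#######+++++++++++++++++####++++++++++++++++++++-+++...++++++++++++++++++
193 ............................................++#####......+++++++++++++####+++++++#####++++++++....+++...+++++-++++++++++
196 ............................................++#####..................+++##+++++++++++++++....#+++..-++++++++++++++......
199 ....................................++++++++++######++++##............++###.........++++#........+++++++-...............
202 ...................................+######+++######+--++###............+++++.......++++#................................
205 ....................................+#####..+#####.+--++###..........#####++-+++++++++..................................
```

Request:
send_rows([
  [0.1,0,-0.38,0.32,0,0,0],
  [0.1,0,-0.38,0.32,0,0,0],
  [0.1,0,-0.38,0.32,0,0,0],
  [0.1,0,-0.35,0.29,0,0,0],
  [0.1,0,0,0,0,0,0],
  [0.1,0,0,0,0,0,0],
])

```text
t: 18.8
position: [0.6532, 0.0337, 0.1207]
ee_rot: [[-0.907, -0.266, -0.325], [-0.42, 0.581, 0.697], [0.003, 0.769, -0.639]]
wrist_force: [-1.8, 6.0, -2.1]
gripper_width: 0.268
grasp_force: 108.0
```

```bash
python3 - <<'E'
from h import *
s=ctrl.sense();w=wnow(s);print("wire est",w,s["wrist_force"],"along V",s["wrist_force"]@V,np.linalg.norm(w-ROOT)-.19)
ax=(w-ROOT)/np.linalg.norm(w-ROOT);print("seat est",w-.05*ax)
im=ctrl.grab_frame("wrist");cv2.imwrite("pics/r_w10.png",im[:,:,::-1])
g=cv2.cvtColor(im,cv2.COLOR_RGB2HSV)
for y in range(154,208,3):print(y,''.join('#' if v>170 else '+' if v>140 else '-' if v>105 else '.' for v in np.where(g[y,260:380,1]<70,g[y,260:380,2],0)))
E
```

```text
wire est [0.6256 0.0919 0.0599] [-1.8182  5.9613 -2.1418] along V -6.229439495965664 0.10449510134337908
seat est [0.6097 0.1393 0.0599]
154 ........................................................................................................................
157 ........................................................................................................................
160 ........................................................................................................................
163 ........................................................................................................................
166 ........................................................................................................................
169 ........................................................................................................................
172 ........................................................................................................................
175 ....................................................................................
[... 586 characters left out ...]
.+++########+++++++++++++++++++##++++++++++++++++++++++-+++++....##++++##++
193 ..............................................-+#######+++-++++++++++++++++##++++++++++++++++++++++++++++++....+++++.-++
196 ..............................................++#####.................+--+++++++++++++++++++++++++######++++++++++++++++
199 ...................................--++++++##+++####++++##................+++++.....++++++++++++++++###+++++++++-----...
202 ...................................+#######+++++###+-+++###................+++++........+++++...++++++++................
205 ...................................++#####....++###---++###...............+++++++.+++++++++#............................
```

The post clearly stands up through the seat loop: the dome is visible past the rear wire. I'll ease the tension onto it gradually.

Request:
send_rows([
  [0.1,-0.03,0.19,0.23,0,0,0],
  [0.1,0,0,0,0,0,0],
  [0.1,-0.03,0.19,0.23,0,0,0],
  [0.1,0,0,0,0,0,0],
  [0.1,0,0,0,0,0,0],
])

```text
t: 19.27
position: [0.6514, 0.0394, 0.1212]
ee_rot: [[-0.907, -0.267, -0.325], [-0.42, 0.582, 0.697], [0.003, 0.768, -0.64]]
wrist_force: [-2.2, 5.8, -2.8]
gripper_width: 0.267
grasp_force: 108.0
```

```bash
python3 - <<'E'
from h import *
s=ctrl.sense();w=wnow(s);print("wire est",w,s["wrist_force"],"along V",s["wrist_force"]@V)
E
```

```text
wire est [0.6239 0.0976 0.0603] [-2.1625  5.8365 -2.7943] along V -6.221765189625222
```

Request:
send_rows([
  [0.1,-0.02,0.13,0.15,0,0,0],
  [0.1,0,0,0,0,0,0],
  [0.1,-0.02,0.13,0.15,0,0,0],
  [0.1,0,0,0,0,0,0],
  [0.1,0,0,0,0,0,0],
])

```text
t: 19.68
position: [0.6506, 0.042, 0.1214]
ee_rot: [[-0.908, -0.267, -0.323], [-0.419, 0.583, 0.696], [0.002, 0.767, -0.641]]
wrist_force: [-0.7, 1.4, -1.9]
gripper_width: 0.267
grasp_force: 108.6
```

```bash
python3 - <<'E'
from h import *
s=ctrl.sense();w=wnow(s);print("wire est",w,s["wrist_force"],"along V",s["wrist_force"]@V)
im=ctrl.grab_frame("wrist");cv2.imwrite("pics/r_w11.png",im[:,:,::-1])
g=cv2.cvtColor(im,cv2.COLOR_RGB2HSV)
for y in range(172,208,3):print(y,''.join('#' if v>170 else '+' if v>140 else '-' if v>105 else '.' for v in np.where(g[y,260:380,1]<70,g[y,260:380,2],0)))
E
```

```text
wire est [0.6232 0.1001 0.0604] [-0.6516  1.3912 -1.8917] along V -1.526668508934796
172 ........................................................................................................................
175 ...................................................................................##########...........++++++++++++++++
178 ...........................................-+++++###............+############++###############+....+++++++++++++++++++++
181 .........................................+++++++++++++############################+.......+++###..+++..+#++++#+++..###++
184 .......................................++++###++++++#########++++++........++++#+..........++##++#+...+##+..+####++#++##
187 .......................................+++#+++++++########++++++++++++++++++###+-.........++##+++++++++++....#+++++##+++
190 .......................................+++++++++########+++++++++++++++++++##++++++++++++++++++-+++++++++-...+#++#++++++
193 .........................................-+++++######+++++++++++++++++++++##++++++++++++++++++++++++...++++...+++++-.+++
196 .............................................++#####.........---++++++++++++++++++++++++++++++####++++...+++++++++++++++
199 ...................................-++++++###++####+-++###...............++++++++++++++++++++#####+++++++++++++----.....
202 ...................................+#######++++####--+++###...............+++++.......+-+++++++++++.....................
205 ...................................++####....++#++#+-+++###..............++++++++++++++++++.............................
```

Tension on the puller dropped to 1.5 N, so the post is carrying the spring. To unhook, I'll slide out along the hook's mouth, go back inside the loop, then straight up.

Request:
send_rows([
  [0.1,-0.02,0.13,0.15,0,0,0],
  [0.1,0,0,0,0,0,0],
  [0.1,0,0,0.35,0,0,0],
  [0.1,0,0,0.35,0,0,0],
  [0.1,0,0,0.35,0,0,0],
  [0.1,0,0,0,0,0,0],
  [0.1,0,0,0,0,0,0],
])

```text
t: 20.32
position: [0.6459, 0.0521, 0.1142]
ee_rot: [[-0.907, -0.266, -0.325], [-0.42, 0.582, 0.696], [0.003, 0.768, -0.64]]
wrist_force: [-1.0, 0.1, -0.2]
gripper_width: 0.265
grasp_force: 108.6
```

```bash
python3 - <<'E'
from h import *
s=ctrl.sense();B=Bnow(s);wire=np.array([.6229,.1008,.060]);print("B",B,"rel wire along HD",(B-wire)@HD*1e3,s["wrist_force"])
R=s["ee_rot"];print("back 1cm",R.T@(-HD),"up 1cm",R.T@[0,0,1])
im=ctrl.grab_frame("wrist");cv2.imwrite("pics/r_w12.png",im[:,:,::-1])
g=cv2.cvtColor(im,cv2.COLOR_RGB2HSV)
for y in range(172,208,3):print(y,''.join('#' if v>170 else '+' if v>140 else '-' if v>105 else '.' for v in np.where(g[y,260:380,1]<70,g[y,260:380,2],0)))
E
```

```text
B [0.6148 0.1179 0.0547] rel wire along HD -18.877978932259232 [-0.981   0.1163 -0.1715]
back 1cm [-0.0028  0.64    0.7683] up 1cm [ 0.0035  0.7683 -0.64  ]
172 ........................................................................................................................
175 ........................................................................................................................
178 ..........................................................................................#.................++--++++++++
181 ..........................................---++..........................+...++###############......+++++++++++++++++-++
184 .......................................++++++++####++##############################+++++-+++###...++++..+++++#+++..+##++
187 .....................................++++###+++++++###############+++++++++++####.........++++####++...##+...++##+-+#+##
190 ....................................+++####++++++#########++++++++++---+.-++##++..........++##++##+...##+....+#++#++#+.+
193 .....................................++#+++++++########++++++++++++++++++++##+++++----....++##+++++++++++-...+#++++###++
196 .....................................-------+########++++++++++++++++++++###++++++++++++++++++++++-....+#++...++++++..++
199 ...................................-----++++#######+++++##++++++++++++++###++++++++++++++++++++++++++....++++..++++-++++
202 ..................................+++#####++######+--+++##.......++++++++++++++++++++++++++++######++++#..++++++++++++..
205 ...................................++####.++#####...-+++##..............+++++++-+++++++++++++++++++++...+++++...........
```

Request:
send_rows([
  [0.1,0,0.14,0.17,0,0,0],
  [0.1,0,0.14,0.17,0,0,0],
  [0.1,0,0.14,0.17,0,0,0],
  [0.1,0,0,0,0,0,0],
  [0.1,0,0,0,0,0,0],
])

```text
t: 20.78
position: [0.6434, 0.0579, 0.1146]
ee_rot: [[-0.908, -0.267, -0.324], [-0.42, 0.582, 0.696], [0.003, 0.768, -0.64]]
wrist_force: [0.4, 0.1, -0.7]
gripper_width: 0.267
grasp_force: 108.6
```

```bash
python3 - <<'E'
from h import *
s=ctrl.sense();B=Bnow(s);wire=np.array([.6229,.1008,.060]);print("B",B,"rel wire along HD",(B-wire)@HD*1e3,s["wrist_force"])
im=ctrl.grab_frame("wrist");cv2.imwrite("pics/r_w13.png",im[:,:,::-1])
g=cv2.cvtColor(im,cv2.COLOR_RGB2HSV)
for y in range(172,208,3):print(y,''.join('#' if v>170 else '+' if v>140 else '-' if v>105 else '.' for v in np.where(g[y,260:380,1]<70,g[y,260:380,2],0)))
E
```

```text
B [0.6124 0.1237 0.055 ] rel wire along HD -25.134980818084703 [ 0.3939  0.1281 -0.69  ]
172 ........................................................................................................................
175 ........................................................................................................................
178 .............................................................................................................+++++++++++
181 .........................................................................+###############.........+++-++++++++++++++++++
184 ...................................++++++#####.........+############################+++###.....++++++++++++++++###++..+#
187 ................................++++##++++++++#######################+#######.........+++###+##++..+##+..+##++..+###++##
190 ................................+++###++++++#########++++++++--......++++#++..........++##+++#+....##+...+####++##++#++#
193 ...............................+++##++++++########++++++++++++++++++++###++...........++##++++++++++#+....+#+++++#+++++#
196 ................................++++++++########+++++++++++++++++++++###++++++++++++---+++++++++++-+#+-...+#++++.++++++.
199 .................................----+#############+++++++++++++++++###+++++++++++++++++++++++++.....+++....+++++-++++-+
202 ..................................++++#######++++++--+++##++++++++++#++++++++++++++++++++###++++++.....+++++++++++++++++
205 ...................................-++#####........---++#+........+++++++++++++++++++++++####+++++++++++++++-.--........
```

Request:
send_rows([
  [0.1,0,0.23,-0.19,0,0,0],
  [0.1,0,0.31,-0.26,0,0,0],
  [0.1,0,0.38,-0.32,0,0,0],
  [0.1,0,0.46,-0.38,0,0,0],
  [0.1,0,0,0,0,0,0],
])

```text
t: 21.25
position: [0.6443, 0.0575, 0.1346]
ee_rot: [[-0.908, -0.269, -0.322], [-0.42, 0.583, 0.696], [0.001, 0.767, -0.642]]
wrist_force: [0.7, 0.6, -0.6]
gripper_width: 0.267
grasp_force: 108.6
```

Request:
send_rows([
  [0.1,0,0.77,-0.64,0,0,0],
  [0.1,0,0.77,-0.64,0,0,0],
  [0.1,0,1.0,-1.5,0,0,0],
  [0.1,0,1.0,-2,0,0,0],
  [0.1,0,1.0,-2,0,0,0],
  [0.1,0,1.0,-2,0,0,0],
  [0.1,0,0,0,0,0,0],
  [0.1,0,0,0,0,0,0],
])

```text
t: 21.92
position: [0.6581, 0.0283, 0.2332]
ee_rot: [[-0.908, -0.27, -0.321], [-0.419, 0.583, 0.696], [-0.0, 0.766, -0.643]]
wrist_force: [-0.0, -0.6, -2.1]
gripper_width: 0.267
grasp_force: 108.7
```

```bash
python3 - <<'E'
from h import *
s=ctrl.sense();B=Bnow(s);print("B",B,s["wrist_force"],s["position"],s["qpos"])
im=ctrl.grab_frame("wrist");cv2.imwrite("pics/r_w14.png",im[:,:,::-1])
for n,p in [("post",POST),("seat",POST-[0,0,.021]),("wire",[.6229,.1008,.06])]:print(n,proj("wrist",np.array(p),s))
h=np.load("home.npz");go(h["p"]-.13*h["R"][:,2],h["R"],s)
E
```

```text
B [0.6274 0.094  0.1734] [-0.0199 -0.5605 -2.1104] [0.6581 0.0283 0.2332] [-0.3465  0.7826  0.8802  0.6691  2.0679 -2.2043]
post [280.3123 175.4914]
seat [267.4501 172.6558]
wire [235.8464 175.4982]
rotvec [ 0.2716 -0.6862  0.7721] | 1.068093336138274 rows@.12: 9.0
shift cm (new axes) [-11.7482 -31.2654 -19.8948] (old axes) [ 25.7035 -18.9769 -22.1485] len 38.87606277311476
```

```bash
python3 - <<'E'
import cv2,numpy as np
im=cv2.imread("pics/r_w14.png");g=cv2.cvtColor(im,cv2.COLOR_BGR2HSV)
for y in range(150,208,2):print(y,''.join('#' if v>170 else '+' if v>140 else '-' if v>105 else '.' for v in np.where(g[y,225:325,1]<70,g[y,225:325,2],0)))
E
```

```text
150 ....................................................................................................
152 ....................................................................................................
154 ....................................................................................................
156 ................................................######..............................................
158 .................+#####################..###############..............++++++++++++++++++++++++++++++
160 ...............+############################+++++++++++##..........+++++++++++++++++++++++#+++++++++
162 ..............#######+++++++..........+++##+..........++##.......++++++++++..##++...++++..++#+..++##
164 ............+#######+++++++++++++++...++#++...........++#+......+#+....+++...+##+...++++..#++#++++++
166 ..........+########++++++++++++++++++++#+++++.........++++......++.....+##+..##+++.+++++++#+.+++#+.+
168 .........+#######+++++++++++++++++++++#++++++++++++++++++++++++++++...##++++.+++++++#+.+++#+.+++#+.+
170 .........+#####++++++++++++++++++++++#++++++++
[... 1244 characters left out ...]
......................................................................
196 ....................................................................................................
198 .......................................................................++++############++++#........
200 ......................................................................+++#############+-+++##.......
202 ......................................................................+##############+--+++###......
204 ......................................................................+######.........+-+++###......
206 ......................................................................---++#..............--+.......
```

Request:
send_rows([
  [0.1,0,0,0,0.0302,-0.0762,0.0858],
  [0.1,0,0,0,0.0302,-0.0762,0.0858],
  [0.1,0,0,0,0.0302,-0.0762,0.0858],
  [0.1,0,0,0,0.0302,-0.0762,0.0858],
  [0.1,0,0,0,0.0302,-0.0762,0.0858],
  [0.1,0,0,0,0.0302,-0.0762,0.0858],
  [0.1,0,0,0,0.0302,-0.0762,0.0858],
  [0.1,0,0,0,0.0302,-0.0762,0.0858],
  [0.1,0,0,0,0.0302,-0.0762,0.0858],
  [0.1,0,0,0,0,0,0],
])

```text
t: 22.8
position: [0.6547, 0.0311, 0.2297]
ee_rot: [[-0.826, 0.476, 0.303], [0.564, 0.693, 0.449], [0.003, 0.542, -0.841]]
wrist_force: [-0.6, 1.0, -2.2]
gripper_width: 0.264
grasp_force: 108.7
```

The loop lies level with the post standing through it. Now back to the holder.

```bash
python3 - <<'E'
from h import *
s=ctrl.sense();h=np.load("home.npz");go(h["p"]-.13*h["R"][:,2],h["R"],s)
E
```

```text
rotvec [-0.0035 -0.0038 -0.0055] | 0.007581457933747519 rows@.12: 1.0
shift cm (new axes) [-12.1807 -31.1147 -20.2128] (old axes) [-12.2753 -31.1179 -20.1506] len 39.051910041648256
```

Request:
send_rows([
  [0.1,0,0,-2,-0.0035,-0.0038,-0.0055],
  [0.1,-1.02,-2.59,-1.68,0,0,0],
  [0.1,-1.02,-2.59,-1.68,0,0,0],
  [0.1,-1.02,-2.59,-1.68,0,0,0],
  [0.1,-1.02,-2.59,-1.68,0,0,0],
  [0.1,-1.02,-2.59,-1.68,0,0,0],
  [0.1,-1.02,-2.59,-1.68,0,0,0],
  [0.1,-1.02,-2.59,-1.68,0,0,0],
  [0.1,-1.02,-2.59,-1.68,0,0,0],
  [0.1,-1.02,-2.59,-1.68,0,0,0],
  [0.1,-1.02,-2.59,-1.68,0,0,0],
  [0.1,-1.02,-2.59,-1.68,0,0,0],
  [0.1,-1.02,-2.59,-1.68,0,0,0],
  [0.1,0,0,0,0,0,0],
  [0.1,0,0,0,0,0,0],
])

```text
t: 24.05
position: [0.5442, -0.357, 0.2452]
ee_rot: [[-0.829, 0.467, 0.308], [0.559, 0.694, 0.454], [-0.002, 0.548, -0.836]]
wrist_force: [0.8, -0.5, -1.7]
gripper_width: 0.267
grasp_force: 108.8
```

```bash
python3 - <<'E'
from h import *
s=ctrl.sense();h=np.load("home.npz");go(h["p"]-.11*h["R"][:,2],h["R"],s);print(s["wrist_force"],s["gripper_width"])
E
```

```text
rotvec [ 0.0044 -0.003   0.0026] | 0.0059586700009547165 rows@.12: 1.0
shift cm (new axes) [0.4874 0.1839 3.9287] (old axes) [0.4751 0.1676 3.9309] len 3.963093431263762
[ 0.8115 -0.4554 -1.7073] 0.2672522201855972
```

Request:
send_rows([
  [0.1,0.48,0.17,2,0.0044,-0.003,0.0026],
  [0.1,0,0,0,0,0,0],
  [0.1,0,0,0,0,0,0],
])

```text
t: 24.3
position: [0.5481, -0.3405, 0.2301]
ee_rot: [[-0.829, 0.468, 0.306], [0.56, 0.696, 0.45], [-0.002, 0.544, -0.839]]
wrist_force: [0.4, -0.3, -1.4]
gripper_width: 0.265
grasp_force: 108.6
```

```bash
python3 - <<'E'
from h import *
s=ctrl.sense();h=np.load("home.npz");go(h["p"],h["R"],s);print(s["wrist_force"])
E
```

```text
rotvec [-0.0003 -0.0022  0.0021] | 0.0030605296177149007 rows@.12: 1.0
shift cm (new axes) [-0.1211 -0.3151 12.8076] (old axes) [-0.1486 -0.3116 12.8074] len 12.81209332070436
[ 0.4183 -0.3328 -1.4303]
```

Lateral fix, then insert in steps while watching the force.

Request:
send_rows([
  [0.1,-0.15,-0.31,0.5,0,0,0.002],
  [0.1,0,0,0,0,0,0],
  [0.1,0,0,1.3,0,0,0],
  [0.1,0,0,1.3,0,0,0],
  [0.1,0,0,1.3,0,0,0],
  [0.1,0,0,0,0,0,0],
  [0.1,0,0,0,0,0,0],
])

```text
t: 24.88
position: [0.5614, -0.3247, 0.1915]
ee_rot: [[-0.827, 0.472, 0.307], [0.563, 0.694, 0.448], [-0.002, 0.543, -0.839]]
wrist_force: [0.3, 0.5, -1.2]
gripper_width: 0.268
grasp_force: 108.6
```

```bash
python3 - <<'E'
from h import *
s=ctrl.sense();h=np.load("home.npz");go(h["p"],h["R"],s);print(s["wrist_force"])
E
```

```text
rotvec [-0.0015 -0.0005 -0.0016] | 0.0021793915090847606 rows@.12: 1.0
shift cm (new axes) [0.0841 0.0637 8.4425] (old axes) [0.0803 0.0758 8.4425] len 8.443194071989083
[ 0.3172  0.5273 -1.22  ]
```

Request:
send_rows([
  [0.1,0.08,0.07,1.2,0,0,0],
  [0.1,0,0,1.2,0,0,0],
  [0.1,0,0,1.2,0,0,0],
  [0.1,0,0,1.2,0,0,0],
  [0.1,0,0,1.2,0,0,0],
  [0.1,0,0,1.2,0,0,0],
  [0.1,0,0,0.6,0,0,0],
  [0.1,0,0,0,0,0,0],
  [0.1,0,0,0,0,0,0],
])

```text
t: 25.63
position: [0.5855, -0.2901, 0.1276]
ee_rot: [[-0.826, 0.471, 0.309], [0.563, 0.695, 0.447], [-0.004, 0.543, -0.84]]
wrist_force: [-0.1, -0.6, -0.2]
gripper_width: 0.269
grasp_force: 108.6
```

```bash
python3 - <<'E'
from h import *
s=ctrl.sense();h=np.load("home.npz");go(h["p"],h["R"],s);print(s["wrist_force"])
E
```

```text
rotvec [-0.0022  0.0018 -0.001 ] | 0.0030282385032169715 rows@.12: 1.0
shift cm (new axes) [0.1096 0.008  0.7914] (old axes) [0.1111 0.0097 0.7912] len 0.7989824481214713
[-0.0524 -0.6237 -0.1756]
```

Request:
send_rows([
  [0.1,0.1,0,0.4,0,0,0],
  [0.1,0,0,0.4,0,0,0],
  [0.1,0,0,0.1,0,0,0],
  [0.1,0,0,0,0,0,0],
  [0.1,0,0,0,0,0,0],
])

```text
t: 26.05
position: [0.5876, -0.2865, 0.1211]
ee_rot: [[-0.826, 0.471, 0.31], [0.564, 0.695, 0.445], [-0.006, 0.542, -0.84]]
wrist_force: [-0.9, -1.9, 1.3]
gripper_width: 0.266
grasp_force: 109.0
```

```bash
python3 - <<'E'
from h import *
s=ctrl.sense();h=np.load("home.npz");go(h["p"],h["R"],s);print(s["wrist_force"])
E
```

```text
rotvec [-0.0027  0.0039 -0.0007] | 0.0047661686024857725 rows@.12: 1.0
shift cm (new axes) [0.0859 0.0127 0.0143] (old axes) [0.0859 0.0127 0.0139] len 0.08796834809231985
[-0.8693 -1.931   1.2999]
```

The puller is at its home pose with its guard on the rim. Release and back off.

Request:
send_rows([
  [0.4,0,0,0,0,0,0],
  [0.6,0,0,0,0,0,0],
  [1,0,0,0,0,0,0],
  [1,0,0,0,0,0,0],
  [1,0,0,0,0,0,0],
  [1,0,0,0,0,0,0],
  [1,0,0,-2,0,0,0],
  [1,0,0,-2,0,0,0],
  [1,0,0,-3,0,0,0],
  [1,0,0,-3,0,0,0],
  [1,0,0,-2,0,0,0],
  [1,0,0,0,0,0,0],
  [1,0,0,0,0,0,0],
], squeeze=40)

```text
t: 27.13
position: [0.5506, -0.3405, 0.2224]
ee_rot: [[-0.825, 0.471, 0.311], [0.565, 0.696, 0.444], [-0.007, 0.542, -0.84]]
wrist_force: [-0.5, 0.0, 0.1]
gripper_width: 1.002
grasp_force: 0.0
```

```bash
python3 - <<'E'
from h import *
s=ctrl.sense();P=pR(-2.165);m=np.array([.5917,-.2757,.1055]);print(s["position"],s["wrist_force"])
im=ctrl.grab_frame("wrist");g=cv2.cvtColor(im,cv2.COLOR_RGB2HSV)
print("pred handle top",[proj("wrist",m+P@[a/1e3,b/1e3,.064],s).round() for a,b in((12,10),(-12,-10))],"guard",[proj("wrist",m+P@[a,b,.004],s).round() for a,b in((-.024,-.022),(.022,.022))])
c=proj("wrist",m+P[:,2]*.05,s);x0,y0=int(c[0]),int(c[1])
mk=(g[:,:,2]<60)
for y in range(y0-60,min(y0+70,398),4):print(y,''.join('#' if mk[y,x] else '.' for x in range(x0-60,x0+60,1)))
t=ctrl.grab_frame("top");a=cv2.imread("pics/top0.png")[:,:,::-1]
d=(cv2.absdiff(t,a).max(2)>45).astype(np.uint8);n,l,st,ce=cv2.connectedComponentsWithStats(d)
for i in range(1,n):
    if st[i,4]>15:print(st[i],ce[i].round())
cv2.imwrite("pics/r_tend.png",t[:,:,::-1])
v=cv2.cvtColor(t,cv2.COLOR_RGB2HSV)
for y in range(176,206):print(y,''.join('#' if q>170 else '+' if q>140 else '-' if q>105 else '.' for q in np.where(v[y,225:300,1]<80,v[y,225:300,2],0)))
E
```

```text
[ 0.5506 -0.3405  0.2224] [-0.5069  0.0172  0.1275]
pred handle top [array([300., 218.]), array([332., 192.])] guard [array([342., 160.]), array([292., 206.])]
139 ........................................................................................................................
143 ........................................................................................................................
147 ........................................................................................................................
151 ........................................................................................................................
155 ........................................................................................................................
159 ........................................................................................................................
163 ........................................................................................................................
167 .............................................................
[... 5351 characters left out ...]
################+----.--....+++--...........................
198 ##+---##########################+.....++--++#+.............................
199 ##+---+#########################+-.....+#++................................
200 ##+----#########################+-.........................................
201 ##+----##########################..........................................
202 ###----+#########################..........................................
203 ###+---+#########################+.........................................
204 ###+----##########################.........................................
205 ###+----##########################.........................................
```

```bash
python3 -c "
from workcell import ctrl
print(ctrl.job_done())"
```

```text
the job is handed in; nothing more can be done
None
```

The job is handed in at about 27 s: the seat loop hangs level on the round post with the puller unhooked, and the puller is back in its holder, fully home. The final pictures showed nothing else moved, although the arm hid the area around the meter and screwdriver in the top view.

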